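# Refit the volume knob of the lounge radio and hold it pressed

## Task

The radio's volume control has come apart. Lay the loose square dial plate over the shaft, flat on the grey square plinth on top of the radio with its edges in line with the plinth's, and let go of it; then take the knob, turn it so that the flat in its bore matches the flat of the D-shaft, push it fully home and, without forcing it, press the shaft down to the bottom of its travel as for a long press. Finish while still holding the knob pressed down, and leave the other things on the sideboard where they are.

Things in the scene. Friction and masses are not known exactly. Their poses are not given: they have to be found in the camera images.
- radio: walnut table radio, fixed, 240 mm wide (y), 150 mm deep (x), black top panel 95 mm above the sideboard; origin under its centre, x from the slatted front to the back, z up. On top: the grey square plinth, a display, preset keys (4 mm high, over 70 mm from the plinth's centre), a folded aerial (7 mm high, 77 mm behind it).
- dial_seat (a point): centre of the top face of the plinth, a grey block 56 x 56 mm, 6 mm high, on the radio's top; 101 mm above the sideboard. z up, x and y along the plinth's edges (as the radio's). In its middle stands a round brass bush, 15 mm in diameter, 5 mm high, bevelled on top, with the D-shaft rising through it.
- shaft_tip (a point): centre of the top end of the upright dark steel D-shaft (on the axis of its round part), 25 mm above the plinth's top when not pressed: 10 mm in diameter, one bright flat along its length 1 mm from the axis (6 mm thick across the flat). z up, x points out of the flat. It turns about z against light friction (0.03 N m), stays where left, and goes down 3 mm as a push switch.
- dial_push (a joint): how far the shaft is pressed down, m: 0 at rest, 0.003 at the bottom. A spring holds it up: it begins to move at 4 N, reaches the bottom at 10 N, and comes up again when let go.
- plate_center (a point): middle of the loose dial plate: brushed aluminium, 56 x 56 mm, 6 mm thick, 50 g, round hole 18 mm in diameter in the middle that passes over shaft and bush (1.5 mm play), fine black ticks on top. z up, x and y along its edges; any quarter turn serves. Starts flat on the sideboard. Seated on the plinth, this point is 3 mm above dial_seat.
- knob_center (a point): middle of the loose knob, half-way up: black cylinder, 40 mm in diameter, 26 mm high, 45 g, standing on the sideboard, bore below. z up, x along the white pointer on its top; the bore's flat is on that side. Fully home, this point is 1 mm below shaft_tip and the knob's underside 5 mm above the plate (2 mm when pressed to the bottom).
- knob_flat (a point): point on the flat of the knob's D-bore, at the bore's mouth in the knob's underside: 13 mm below knob_center and 1.7 mm to its +x side; axes as there. The bore is 14 mm deep, 11.5 mm in diameter, its flat 1.7 mm from the axis (0.7 mm play round the shaft); mouth bevelled (1.2 mm wide round, 0.5 mm on the flat). Fully home, its ceiling rests on the shaft's end.
- pencil_cup: red plastic pencil cup with pencils, 75 mm in diameter, 165 mm high with the pencils, loose; origin under its centre. Leave alone.
- ashtray: square glass ashtray with keys in it, 130 x 130 mm, 34 mm high, loose; origin under its centre. Leave alone.
- hedgehog: brown ceramic hedgehog figurine, about 100 mm long, 63 mm high, loose; origin under its middle. Leave alone.
- remote: black remote control lying flat, 45 x 150 mm, 16 mm high, loose; origin under its centre, long side along its y. Leave alone.
Mind the look-alikes: they are no part of the job. What is meant by the part that bears plate_center is not yellow, and is the larger of those in its own colour.

How it is judged (in metres and radians):
On the way, in this order (a step that is already met when the one before it is completed fails the run):
1. the dial plate lies flat on the plinth, square with it, and is let go (horizontal distance between plate_center and dial_seat below 0.003 m and z of plate_center in the frame of dial_seat below 0.0045 m and angle between plate_center's own z axis and vertical below 0.06 rad and (angle between the x axis of plate_center and the x axis of dial_seat, either way round below 0.12 rad or angle between the x axis of plate_center and the y axis of dial_seat, either way round below 0.12 rad) and contact force between dial_plate and the fingers below 0.3 N), for 0.2 s.
2. the knob is fully home on the D-shaft, flat to flat (horizontal distance between knob_center and shaft_tip below 0.0025 m and z of knob_center in the frame of shaft_tip below 0.001 m and angle between the x axis of knob_center and the x axis of shaft_tip, either way round below 0.3 rad and angle between knob_center's own z axis and vertical below 0.1 rad and x of knob_flat in the frame of shaft_tip above 0 m), for 0.2 s.
At the end, for the whole second after the job is handed in: Plate flat on the plinth (centre within 3 mm, square within 7 degrees); knob home on the D-shaft, flats matched (centre within 2.5 mm, height 2 mm, 17 degrees); the robot still touches the knob with over 2 N and keeps the shaft pressed at least 2.2 of its 3 mm through the last second (all of step 2 and horizontal distance between plate_center and dial_seat below 0.003 m and z of plate_center in the frame of dial_seat below 0.0045 m and angle between plate_center's own z axis and vertical below 0.06 rad and (angle between the x axis of plate_center and the x axis of dial_seat, either way round below 0.12 rad or angle between the x axis of plate_center and the y axis of dial_seat, either way round below 0.12 rad) and value of joint dial_push above 0.0022 m and (contact force between knob and the fingers above 2 N or contact force between knob and the arm above 2 N)); the arm keeps its last pose, push and grip.
It fails at once if the shaft is forced: the knob bears on it with more than 80 N (contact force between knob and dial_shaft above 80 N).
It fails at once if a bystander (pencil cup, ashtray, hedgehog or remote control) is moved by more than 3 cm or tipped (distance of any of pencil_cup, ashtray, hedgehog, remote from where it was at the start of the episode above 0.03 m or angle between any of pencil_cup, hedgehog's own z axis and vertical above 0.4 rad).
It also fails if it takes over 64 s, if anything falls off the work surface, if the arm or the gripper's body presses on something with over 40 N, if the wrist force passes 120 N, or if a joint passes its speed limit or range.

## Robot

A 6-joint arm with a two-finger parallel gripper is mounted at the origin on the work surface. World frame = base frame: x ahead of the robot, y to its left, z up, the work surface at z = 0. Lengths are in mm, angles in rad, forces in N, time in s.
With the tool pointing down it reaches from about 325 to 925 mm from the base axis. Payload 3.1 kg.
Tool frame: the origin (TCP) lies at the very end of the fingers, on their centre line; the grasp point (between the pads) lies 19 mm behind it; z points along the fingers, y is the direction in which the jaws open and shut (so a half turn about z gives the same grasp; the last joint's range is limited). The gripper opens to 85 mm and grips with 20 to 120 N. Pads are 22 mm wide; open, the fingers measure 114 mm over their backs; the gripper's body (76 mm by 85 mm) begins 54 mm behind the grasp point. The pads swing forward as they close: fully open they stand 13 mm farther back than shut.
Start: joints at [1.148, 0.217, 1.613, -0, 1.311, -0.112], TCP at [191.119, 595.074, 231.3] pointing down, gripper open.
Joint ranges: [-2.75, 2.75], [-0.78, 2.1], [0.31, 2.55], [-1.13, 4.27], [0.13, 2.63], [-2.58, 2.58]. Speed limits (rad/s): [2.79, 2.79, 3.14, 3.14, 3.14, 3.14].

## Interface

Orientations are given as [roll, pitch, yaw] about the fixed x, y, z axes, in that order (R = Rz(yaw) Ry(pitch) Rx(roll)).
In Python, from rig import sensors, imaging, order, spotter gives the robot as it stands.
- The arm moves only by the shell command python3 -m creep 'ROWS' [FORCE]. ROWS is JSON, a list that holds one entry, the list of rows, each a list of 7 numbers: the shift along the tool's x, y, z in m, then the turn, a rotation vector about the tool's x, y, z in degrees, then the opening, from 0 (shut) to 1 (fully open). A call has 1 to 10 rows; each row is the pose to reach, as a shift and turn from the pose commanded when the call began, along the tool's axes at that moment; what a row does not reach only later rows make up. A row lasts 1/8 s, in which the tool goes at most 62.5 mm and 10.7 degrees, less where a joint would pass 70% of its speed; a pose out of reach is approached as far as the arm can. A call with a gripper value outside its range is refused whole. The fingers move at their own pace and stop on an object; FORCE is the grip in N (left out, the last holds). Time passes only in rows, so rows that repeat a pose let the fingers close. It gives the time, the measured TCP pose, the force and the opening at its end, in the units of the state.
- sensors.read_state(): the state, without advancing time (a new reading comes with each control period).
- imaging.capture(name): name is "side" or "top"; returns a dict with "color" (420x560x3 uint8, red, green, blue), "range_z" (420x560 float32, mm along the optical axis (not along the pixel's ray), 0 where there is no reading), "mtx" (3x3 intrinsics, pixels), "cam_to_world" (4x4, takes a point from camera to world coordinates). Camera axes: x right, y up, looking along -z (the intrinsics and any distortion apply to the point x, -y, -z); pixel columns grow to the right and rows downward; lengths in mm; the calibration is good to about 2 mm. A picture is of the moment at which its call begins.
- order.hand_in(): hands the job in, once; it reports no verdict.
Trained networks look in the newest picture that a camera, given by its name, has taken for a name from the list of things; names that differ only in an ending like _2 or _b are one class to them, and where a whole thing is asked for, a point or a joint stands for the part that bears it (a point fixed in the world has none). Each returns a list of dicts, best first, with "score" (0 to 1); they miss things now and then, are a little off and sometimes report something else, mostly with a low value. They report only what shows in the picture. A call takes as long as a camera call. They do not tell look-alikes from the thing itself.
- spotter.masks_of(name, camera): "pixels" (420x560 bool, what is visible of it) and "position" ([column, row] in pixels, amid what is visible of it).
The state is a dict: "time": time; "joints": joint angles; "joint_vel": joint speeds; "joint_torque": joint torques, N m; "ee_pos": TCP position; "orientation": TCP orientation; "force": force on the tool from outside, world axes, zero at the start; "ft_torque": the same for the moment, N m; "opening": finger opening in mm.
Only numpy, scipy, OpenCV 4.12 (cv2) and the standard library are available. Lean on these libraries where they do the work, as an engineer would, in place of code of your own. Each camera call takes 0.05 s, during which the arm holds its last target.

## Working session

There is one attempt and no reset: what is moved stays moved. The work goes in short steps, Python scripts to look and compute and a shell command to move; the robot and the scene stay as the last step left them, time stands still between calls to the robot, and variables do not carry over. Pictures are saved under pics/ and viewed, and the job is handed in when it is done.

```bash
ls; mkdir -p pics; cat > h.py <<'E'
import numpy as np, cv2
from rig import sensors, imaging, order, spotter
def px2w(c,u,v,z=None,rng=None):
    K=c["mtx"];T=c["cam_to_world"]
    x=(u-K[0,2])/K[0,0]; y=(v-K[1,2])/K[1,1]
    d=np.array([x,-y,-1.0])
    R=T[:3,:3];o=T[:3,3]
    if z is not None:
        w=R@d; s=(z-o[2])/w[2]; return o+s*w
    if rng is None: rng=c["range_z"][int(round(v)),int(round(u))]
    return R@(d*rng)+o
def cloud(c):
    K=c["mtx"];T=c["cam_to_world"]
    v,u=np.mgrid[0:420,0:560]
    x=(u-K[0,2])/K[0,0]; y=(v-K[1,2])/K[1,1]
    d=np.stack([x,-y,-np.ones_like(x)],-1)*c["range_z"][...,None]
    return d@T[:3,:3].T+T[:3,3]
def w2px(c,p):
    T=c["cam_to_world"];q=T[:3,:3].T@(np.asarray(p)-T[:3,3]);K=c["mtx"]
    return K[0,0]*q[0]/-q[2]+K[0,2], K[1,1]*-q[1]/-q[2]+K[1,2]
def save(n,im): cv2.imwrite(n,cv2.cvtColor(im,cv2.COLOR_RGB2BGR))
E
python3 - <<'E'
from h import *
for n in("side","top"):
    c=imaging.capture(n); save(f"pics/{n}0.png",c["color"]); print(n,c["mtx"].round(1).tolist(),c["cam_to_world"].round(3).tolist(),c.keys())
    cl=cloud(c)
    for t in["plate_center","knob_center","radio","shaft_tip","dial_seat","pencil_cup","ashtray","hedgehog","remote"]:
        for m in spotter.masks_of(t,n):
            p=m["pixels"]&(c["range_z"]>0)
            print(t,round(m["score"],2),np.round(m["position"],1),p.sum(),np.median(cl[p],0).round(0))
print(sensors.read_state())
E
```

```text
pics
side [[500.3, 0.0, 280.1], [0.0, 500.3, 214.1], [0.0, 0.0, 1.0]] [[0.906, 0.256, -0.338, 154.506], [-0.424, 0.547, -0.722, -840.182], [0.001, 0.797, 0.603, 813.136], [0.0, 0.0, 0.0, 1.0]] dict_keys(['color', 'range_z', 'mtx', 'cam_to_world'])
plate_center 0.91 [304.5 353.8] 688 [ 457. -301.    5.]
plate_center 0.7 [323.5 404.7] 891 [ 444. -417.    5.]
knob_center 0.67 [219.1 185.5] 181 [499. 299.  21.]
radio 0.68 [314.5 243.2] 6876 [ 585. -103.   93.]
radio 0.58 [217.3 185.5] 170 [499. 299.  21.]
pencil_cup 0.78 [416.  311.4] 2168 [ 681. -351.   74.]
pencil_cup 0.51 [265.5 159. ] 500 [677. 370.  31.]
ashtray 0.74 [213.2 304.4] 3511 [ 340. -126.   15.]
hedgehog 0.91 [266.6 159.9] 476 [677. 370.  31.]
remote 0.97 [199.8 252.4] 907 [362.  57.  14.]
top [[456.4, 0.0, 280.9], [0.0, 456.4, 205.6], [0.0, 0.0, 1.0]] [[-0.013, 0.994, -0.106, 363.421], [-1.0, -0.013, 0.001, -15.505], [-0.001, 0.106, 0.994, 1451.876], [0.0, 0.0, 0.0, 1.0]] dict_keys(['color', 'range_z', 'mtx', 'cam_to_world'])
plate_center 0.75 [408.6 228.4] 303 [ 441. -415.    5.]
plate_center 0.7 [370.8 222.5] 285 [ 455.
[... 488 characters left out ...]
252.3 254.8] 674 [360.  73.  15.]
{'time': 1.0, 'joints': array([ 1.14781898e+00,  2.16851001e-01,  1.61338704e+00,  2.54165358e-05,
        1.31128175e+00, -1.12196545e-01]), 'joint_vel': array([ 0.00040957,  0.00166611,  0.00198188, -0.00272306,  0.00054655,
        0.00032194]), 'joint_torque': array([-2.38796588e-05, -3.96886754e+01, -3.04274154e+01, -2.37264858e-04,
        6.56100292e-04,  2.07292423e-06]), 'ee_pos': array([191.10731005, 595.09432507, 231.33746616]), 'orientation': array([ 3.14151751e+00, -1.62547512e-05,  2.83080533e+00]), 'force': array([ 0.49056892, -0.03733912, -0.49346583]), 'ft_torque': array([-0.02172657,  0.03588856, -0.03558185]), 'opening': 85.21543825502575}
```

View pics/side0.png

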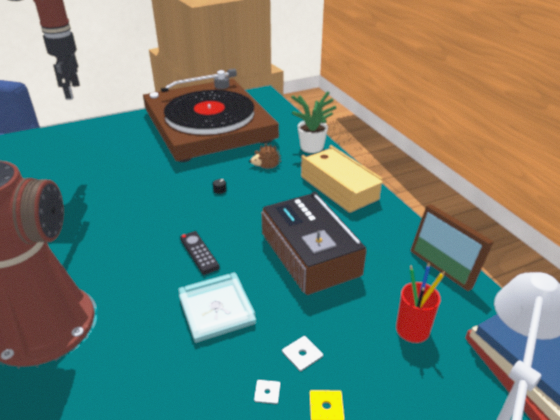

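View pics/top0.png

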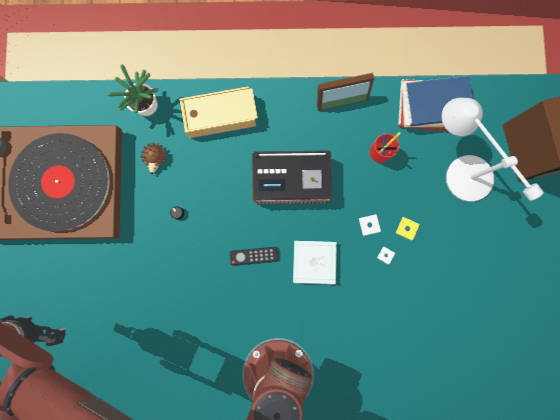

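```bash
cat > m1.py <<'E'
from h import *
out=[]
for n,pl in(("side",[(304,352),(268,391),(326,405)]),("top",[(370,225),(386,256),(407,228)])):
    c=imaging.capture(n); im=c["color"]; hsv=cv2.cvtColor(im,cv2.COLOR_RGB2HSV)
    cl=cloud(c)
    fg=((im[...,0]>120)).astype(np.uint8)
    for (u,v) in pl:
        k,lab,st,cen=cv2.connectedComponentsWithStats(fg[v-30:v+30 if v+30<420 else 420,u-30:u+30])
        b=max(range(1,k),key=lambda i:st[i][4])
        m=np.zeros((420,560),np.uint8); m[v-30:v+30,u-30:u+30][lab==b]=1
        cs,_=cv2.findContours(m,cv2.RETR_EXTERNAL,cv2.CHAIN_APPROX_NONE)
        ct=max(cs,key=cv2.contourArea)[:,0].astype(float)
        W=np.array([px2w(c,a,b2,z=6)[:2] for a,b2 in ct])
        r=cv2.minAreaRect(W.astype(np.float32))
        print(n,(u,v),"rect",np.round(r[0],1),np.round(r[1],1),round(r[2],1),"rng z",np.median(cl[m>0],0).round(1))
    # remote/knob/shaft
    boxes={"side":[(219,186,25),(319,240,35)],"top":[(177,212,25),(312,179,30)]}[n]
    for i,(u,v,h) in enumerate(boxes):
        cr=im[v-h:v+h,u-h:u+h]; s=560//(2*h)
        save(f"pics/{n}_c{i}.png",cv2.resize(cr,None,fx=s,fy=s,interpolation=cv2.INTER_CUBIC))
        out.append(cv2.resize(cr,(390,300) if 0 else (290,290),interpolation=cv2.INTER_CUBIC))
g=np.vstack([np.hstack(out[:2]),np.hstack(out[2:])])
save("pics/crops0.png",g)
E
python3 m1.py
```

```text
side (304, 352) rect [ 455.7 -298.4] [60.5 61.6] 12.3 rng z [ 456.1 -298.5    4.8]
side (268, 391) rect [ 358.8 -347.9] [45.6 44.7] 59.0 rng z [ 359.8 -346.2    3.1]
side (326, 405) rect [ 443.7 -416.9] [56.9 60.1] 64.9 rng z [ 443.6 -416.7    5. ]
top (370, 225) rect [ 453.8 -296.3] [58.5 58.8] 12.2 rng z [ 452.6 -296.     4.5]
top (386, 256) rect [ 426.  -409.8] [60.2 44.6] 87.7 rng z [ 428.6 -414.4    5.1]
top (407, 228) rect [ 440.5 -415.6] [59.7 58.6] 64.6 rng z [ 441.  -415.9    5.1]
```

View pics/crops0.png

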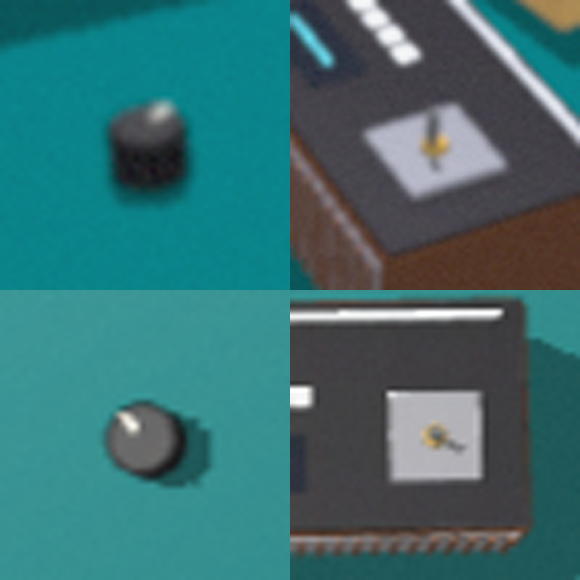

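```bash
cat > m2.py <<'E'
from h import *
for n,(u,v) in(("side",(319,240)),("top",(312,179))):
    cs=[imaging.capture(n) for _ in range(3)]; c=cs[0]
    im=np.mean([k["color"] for k in cs],0)
    print("noise",np.std([k["color"] for k in cs],0).mean())
    g=im.mean(-1)
    m=((g>110)&(im.max(-1)-im.min(-1)<40)).astype(np.uint8)
    sub=np.zeros_like(m); sub[v-24:v+24,u-24:u+24]=m[v-24:v+24,u-24:u+24]
    k,lab,st,cen=cv2.connectedComponentsWithStats(sub)
    b=lab[v,u-8] or lab[v-3,u-8]
    m=(lab==b).astype(np.uint8)
    ct=max(cv2.findContours(m,cv2.RETR_EXTERNAL,cv2.CHAIN_APPROX_NONE)[0],key=cv2.contourArea)[:,0].astype(float)
    W=np.array([px2w(c,a,b2,z=101)[:2] for a,b2 in ct])
    r=cv2.minAreaRect(W.astype(np.float32)); print(n,"plinth",np.round(r[0],1),np.round(r[1],1),round(r[2],1),"z",np.median(cloud(c)[m>0],0).round(1))
    cr=np.clip(im,0,255).astype(np.uint8)[v-14:v+14,u-14:u+14]
    big=cv2.resize(cr,(392,392),interpolation=cv2.INTER_NEAREST); 
    save(f"pics/{n}_sh.png",big)
    cl=cloud(c)[v-14:v+14,u-14:u+14]
    i=np.argwhere(cl[...,2]>110); print([(int(a[1]+u-14),int(a[0]+v-14),cl[a[0],a[1]].round(0).tolist()) for a in i][:30])
    u2,v2={"side":(219,186),"top":(177,212)}[n]
    cr=np.clip(im,0,255).astype(np.uint8)[v2-14:v2+14,u2-14:u2+14]
    save(f"pics/{n}_kn.png",cv2.resize(cr,(392,392),interpolation=cv2.INTER_NEAREST))
a=[cv2.imread(f"pics/{x}.png") for x in("side_sh","top_sh","side_kn","top_kn")]
cv2.imwrite("pics/grid1.png",cv2.resize(np.vstack([np.hstack(a[:2]),np.hstack(a[2:])]),(600,600),interpolation=cv2.INTER_NEAREST))
E
python3 m2.py
```

```text
noise 0.9754232591540601
side plinth [ 589.2 -111.2] [59.4 61.7] 0.0 z [ 587.3 -114.2   99.9]
[(318, 231, [589.0, -108.0, 126.0]), (319, 231, [591.0, -108.0, 125.0]), (318, 232, [587.0, -111.0, 126.0]), (319, 232, [589.0, -113.0, 127.0]), (320, 232, [155.0, -840.0, 813.0]), (318, 233, [586.0, -114.0, 125.0]), (319, 233, [587.0, -116.0, 126.0]), (320, 233, [591.0, -114.0, 124.0]), (317, 234, [586.0, -110.0, 120.0]), (318, 234, [586.0, -114.0, 123.0]), (319, 234, [587.0, -116.0, 124.0]), (320, 234, [589.0, -117.0, 124.0]), (317, 235, [587.0, -109.0, 116.0]), (318, 235, [586.0, -114.0, 120.0]), (319, 235, [587.0, -116.0, 121.0]), (320, 235, [590.0, -116.0, 120.0]), (317, 236, [587.0, -109.0, 113.0]), (318, 236, [586.0, -114.0, 117.0]), (319, 236, [589.0, -114.0, 116.0]), (320, 236, [590.0, -116.0, 117.0]), (317, 237, [585.0, -112.0, 114.0]), (318, 237, [587.0, -113.0, 113.0]), (319, 237, [588.0, -115.0, 114.0]), (320, 237, [590.0, -116.0, 115.0]), (318, 238, [587.0, -114.0, 111.0]), (319, 238, [589.0, -114.0, 111.0]), (319, 239, [588.0, -117.0, 110.0]), (321, 250, [155.0, -840.0, 813.0])]
noise 0.6165168399357353
top plinth [ 586.5 -109.2] [57.1 54.6] 89.3 z [ 586.6 -108.   100.1]
[(303, 173, [363.0, -16.0, 1452.0]), (312, 175, [363.0, -16.0, 1452.0]), (311, 177, [589.0, -106.0, 124.0]), (312, 177, [589.0, -109.0, 122.0]), (310, 178, [587.0, -104.0, 118.0]), (311, 178, [585.0, -106.0, 126.0]), (312, 178, [586.0, -109.0, 120.0]), (313, 178, [586.0, -112.0, 121.0]), (311, 179, [583.0, -106.0, 120.0]), (312, 179, [584.0, -110.0, 117.0]), (323, 179, [363.0, -16.0, 1452.0]), (321, 186, [363.0, -16.0, 1452.0])]
```

View pics/grid1.png

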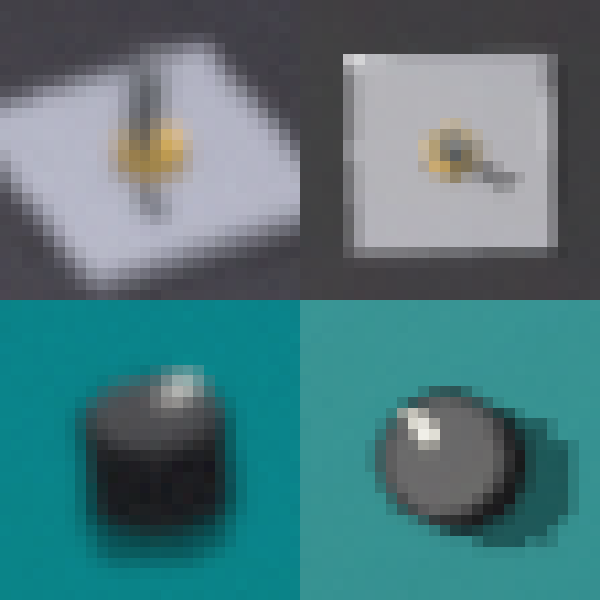

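```bash
cat > m3.py <<'E'
from h import *
ims=[]
for n,(u,v) in(("side",(319,237)),("top",(312,179))):
    cs=[imaging.capture(n) for _ in range(6)]
    im=np.mean([k["color"] for k in cs],0)
    cr=im[v-11:v+11,u-11:u+11]
    print(n); print(cr[3:19,4:18].mean(-1).round(0).astype(int))
    cr=np.clip((cr-20)*1.3,0,255).astype(np.uint8)
    ims.append(cv2.resize(cr,(396,396),interpolation=cv2.INTER_NEAREST))
save("pics/sh2.png",np.hstack(ims))
E
python3 m3.py
```

```text
side
[[ 69  69  68  67  68  70  74  78  79  81  86  88  82  71]
 [ 68  70  67  70  73  82  94 105 112 120 131 135 122  89]
 [ 70  74  79  84  92 102 114 131 147 160 170 172 156 119]
 [ 89  99 112 122 126 120 120 138 160 177 184 183 173 146]
 [132 145 154 160 152 125 110 127 158 180 185 185 181 167]
 [170 176 180 178 161 124  99 116 154 179 185 185 184 180]
 [184 184 186 180 160 119  95 118 156 181 186 186 186 186]
 [187 186 187 180 157 115  95 119 158 182 186 186 186 186]
 [188 187 185 180 154 112  97 125 165 185 187 187 186 186]
 [187 186 185 178 150 112  99 130 166 181 185 185 186 186]
 [189 187 184 172 145 115 104 128 157 169 175 183 186 186]
 [188 188 183 167 136 118 112 125 140 150 165 181 186 187]
 [187 188 183 165 139 124 118 123 134 147 168 182 186 187]
 [189 188 185 174 156 140 126 134 151 166 179 185 186 187]
 [188 189 187 185 177 156 131 142 168 181 185 188 187 187]
 [189 190 190 187 183 162 133 139 166 184 188 188 187 188]]
top
[[183 183 181 181 181 181 181 181 181 181 180 179 179 179]
 [181 181 181 182 182 181 181 181 181 181 180 180 179 179]
 [182 182 181 182 182 182 181 182 181 182 180 180 180 180]
 [182 182 182 182 182 182 182 182 182 182 180 180 179 180]
 [182 182 182 182 181 182 182 182 182 181 181 180 180 180]
 [182 182 182 181 182 181 180 172 176 181 180 180 180 180]
 [182 182 182 182 178 165 141 139 155 174 180 180 180 180]
 [182 181 182 181 180 151 126 126 127 150 173 180 180 180]
 [182 181 182 182 176 153 116  93 107 144 172 181 180 180]
 [182 182 181 182 164 162 146 109 108 122 128 161 180 180]
 [182 181 182 182 180 171 154 128 152 147 119 125 130 161]
 [182 181 182 182 182 181 178 176 178 177 174 146 153 177]
 [182 181 182 181 182 182 182 182 181 180 180 177 177 180]
 [182 182 182 182 182 182 182 181 181 180 180 180 180 180]
 [182 182 182 182 183 182 182 182 181 180 180 180 180 180]
 [182 182 182 182 182 182 182 182 181 180 181 181 181 181]]
```

View pics/sh2.png

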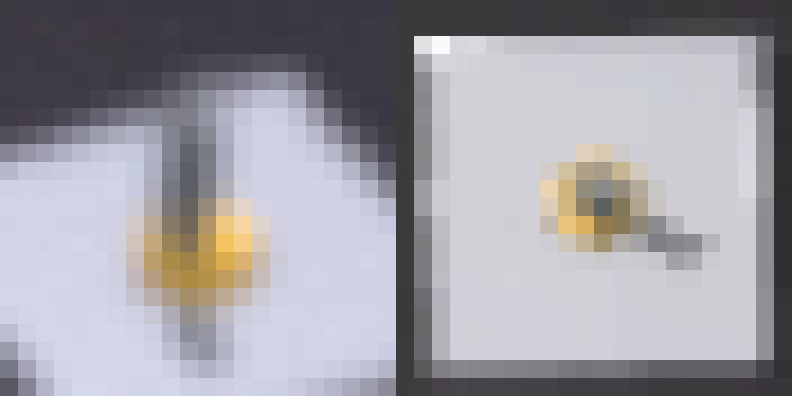

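```bash
cat > rel.py <<'E'
import sys
from h import *
from scipy.spatial.transform import Rotation as Rn
# usage: rel.py yawdeg x y z [x y z]...  -> shift (m) in tool axes from current pose, turn deg
def rel(args,s=None):
    s=s or sensors.read_state(); R=Rn.from_euler("xyz",s["orientation"])
    yaw=args[0]; Rt=Rn.from_euler("xyz",[np.pi,0,np.radians(yaw)])
    tv=np.degrees((R.inv()*Rt).as_rotvec())
    for i in range(1,len(args),3):
        print("shift m",(R.inv().apply(np.array(args[i:i+3])-s["ee_pos"])/1000).round(4),"turn",tv.round(2))
if __name__=="__main__":
    s=sensors.read_state(); print("t",round(s["time"],2),"tcp",s["ee_pos"].round(1),"rpy",np.degrees(s["orientation"]).round(2),"j",s["joints"].round(2),"F",s["force"].round(1),"open",round(s["opening"],1))
    if len(sys.argv)>1: rel([float(a) for a in sys.argv[1:]],s)
E
python3 - <<'E'
from h import *
c=imaging.capture("side"); save("pics/plates.png",cv2.resize(c["color"][330:420,240:360],(640,480),interpolation=cv2.INTER_CUBIC))
E
python3 rel.py 102.2 420 400 231 560 120 231 560 -100 231 454.8 -297.4 120
```

```text
t 2.05 tcp [191.1 595.1 231.3] rpy [-180.     -0.    162.19] j [ 1.15  0.22  1.61  0.    1.31 -0.11] F [0.7 0.2 0.9] open 85.3
shift m [-0.2776 -0.1157  0.0003] turn [-0.   -0.   59.99]
shift m [-4.965e-01 -3.395e-01  3.000e-04] turn [-0.   -0.   59.99]
shift m [-5.638e-01 -5.489e-01  3.000e-04] turn [-0.   -0.   59.99]
shift m [-0.524  -0.7691  0.1113] turn [-0.   -0.   59.99]
```

View pics/plates.png

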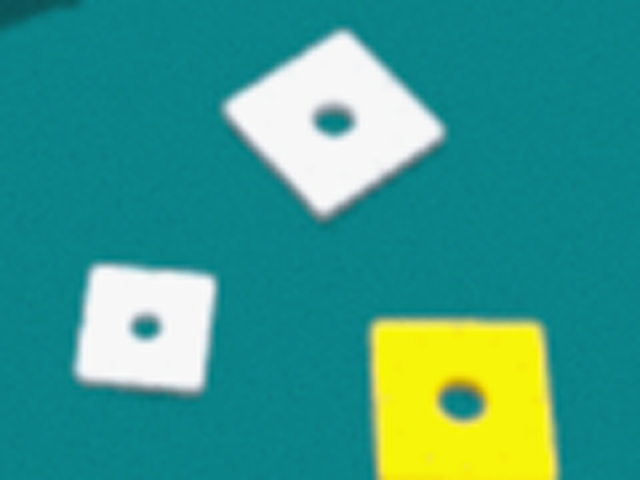

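Candidates in the side picture are a large aluminium plate (304,352), a small aluminium one (268,391) and a yellow one (326,405). The target is the large non-yellow plate, and the crop shows it at the top. There is only one knob (219,186).

```bash
python3 -m creep '[[[-0.27,-0.11,0,0,0,40,0.8],[-0.27,-0.11,0,0,0,60,0.8],[-0.27,-0.11,0,0,0,60,0.8],[-0.27,-0.11,0,0,0,60,0.8],[-0.27,-0.11,0,0,0,60,0.8],[-0.5,-0.34,0,0,0,60,0.8],[-0.5,-0.34,0,0,0,60,0.8],[-0.5,-0.34,0,0,0,60,0.8],[-0.5,-0.34,0,0,0,60,0.8],[-0.5,-0.34,0,0,0,60,0.8]]]' 40; python3 rel.py 102.2 560 -100 231 454.8 -297.4 120
```

```text
time: 3.3
ee_pos: [558.2, 128.0, 231.7]
orientation: [3.141, -0.0, 1.784]
force: [0.4, 0.7, 0.2]
opening: 68.3
t 3.3 tcp [558.2 128.  231.7] rpy [ 1.7994e+02 -1.0000e-02  1.0219e+02] j [ 0.1   0.11  1.74  0.    1.3  -0.11] F [0.4 0.7 0.2] open 68.3
shift m [-0.2232 -0.0464  0.0006] turn [ 0.06 -0.01 -0.01]
shift m [-0.394  -0.191   0.1114] turn [ 0.06 -0.01 -0.01]
```

```bash
python3 -m creep '[[[-0.22,-0.046,0,0,0,0,0.8],[-0.22,-0.046,0,0,0,0,0.8],[-0.22,-0.046,0,0,0,0,0.8],[-0.22,-0.046,0,0,0,0,0.8],[-0.394,-0.191,0.17,0,0,0,0.8],[-0.394,-0.191,0.17,0,0,0,0.8],[-0.394,-0.191,0.17,0,0,0,0.8],[-0.394,-0.191,0.17,0,0,0,0.8],[-0.394,-0.191,0.17,0,0,0,0.8],[-0.394,-0.191,0.17,0,0,0,0.8]]]'; python3 rel.py 102.2 454.8 -297.4 30
python3 - <<'E'
from h import *
c=imaging.capture("side"); save("pics/a1.png",cv2.resize(c["color"][280:420,220:400],(720,560),interpolation=cv2.INTER_CUBIC))
E
```

```text
time: 4.55
ee_pos: [451.6, -296.1, 59.3]
orientation: [-3.139, -0.003, 1.78]
force: [0.2, 0.1, 0.2]
opening: 68.0
t 4.55 tcp [ 451.6 -296.1   59.3] rpy [-179.85   -0.19  102.  ] j [-0.71  0.26  1.93 -0.    0.96 -0.92] F [0.2 0.1 0.2] open 68.0
shift m [-0.0021  0.0029  0.0293] turn [-0.15 -0.19 -0.2 ]
```

View pics/a1.png

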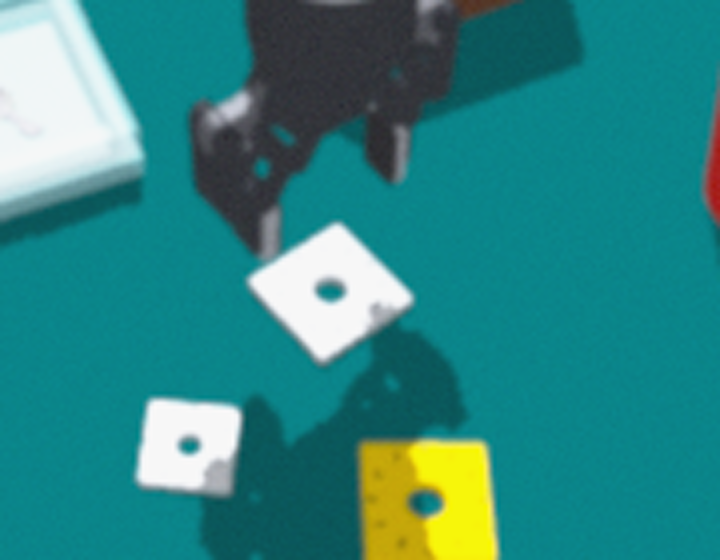

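```bash
python3 -m creep '[[[0,0,0.045,0,0,0,0.8],[0,0,0.045,0,0,0,0.8],[0,0,0.052,0,0,0,0.8],[0,0,0.052,0,0,0,0.8],[0,0,0.052,0,0,0,0.8]]]'; python3 rel.py 102.2 454.8 -297.4 5
python3 - <<'E'
from h import *
c=imaging.capture("side"); save("pics/a2.png",cv2.resize(c["color"][310:390,250:370],(780,520),interpolation=cv2.INTER_CUBIC))
E
```

```text
time: 5.22
ee_pos: [454.9, -296.2, 10.6]
orientation: [3.14, 0.002, 1.784]
force: [-0.8, -0.4, -1.1]
opening: 68.2
t 5.22 tcp [ 454.9 -296.2   10.6] rpy [1.7992e+02 1.1000e-01 1.0221e+02] j [-0.71  0.34  1.93  0.    0.86 -0.92] F [-0.8 -0.4 -1.1] open 68.2
shift m [-0.0012 -0.0003  0.0056] turn [0.08 0.11 0.01]
```

View pics/a2.png

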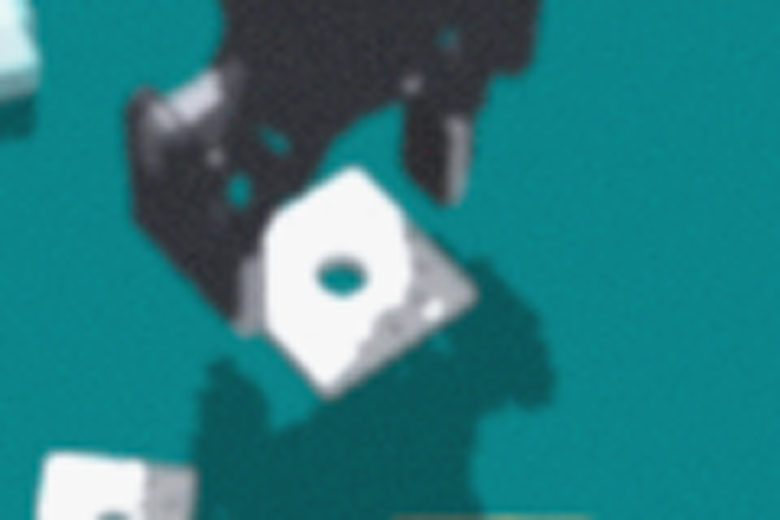

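```bash
python3 -m creep '[[[0,0,0.006,0,0,0,0.8],[0,0,0.006,0,0,0,0.8],[0,0,0.006,0,0,0,0.8]]]'; python3 -m creep '[[[0,0,0.003,0,0,0,0.8],[0,0,0.003,0,0,0,0.8]]]'
python3 -m creep '[[[0,0,0.003,0,0,0,0.8],[0,0,0.003,0,0,0,0.8]]]'
python3 - <<'E'
from h import *
c=imaging.capture("side"); save("pics/a3.png",cv2.resize(c["color"][310:390,250:370],(780,520),interpolation=cv2.INTER_CUBIC))
E
```

```text
time: 5.65
ee_pos: [453.7, -295.6, 3.1]
orientation: [-3.141, -0.0, 1.783]
force: [0.3, -0.2, -0.5]
opening: 68.3
time: 5.9
ee_pos: [453.6, -295.5, -0.0]
orientation: [-3.141, -0.0, 1.784]
force: [0.8, 0.0, -0.0]
opening: 68.6
time: 6.15
ee_pos: [453.6, -295.5, -3.0]
orientation: [-3.141, -0.001, 1.784]
force: [-0.5, 0.4, -0.4]
opening: 68.4
```

View pics/a3.png

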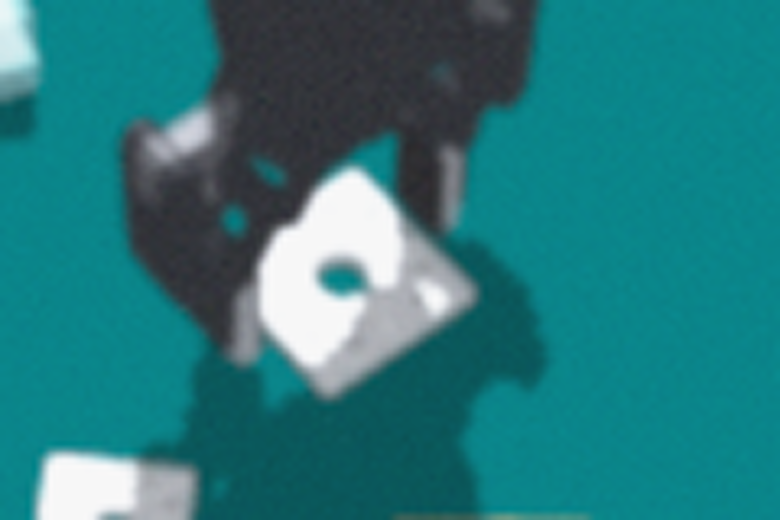

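```bash
python3 -m creep '[[[0,0,0.002,0,0,0,0.8],[0,0,0.002,0,0,0,0.8]]]'; python3 -m creep '[[[0,0,0.002,0,0,0,0.8],[0,0,0.002,0,0,0,0.8]]]'
```

```text
time: 6.45
ee_pos: [453.8, -295.5, -4.8]
orientation: [-3.141, -0.0, 1.784]
force: [0.9, -0.9, -0.4]
opening: 68.5
time: 6.7
ee_pos: [453.7, -295.5, -6.9]
orientation: [-3.141, -0.0, 1.784]
force: [0.3, -0.8, 0.3]
opening: 68.4
```

```bash
python3 -m creep '[[[-0.0015,-0.001,-0.003,0,0,0,0.8],[-0.0015,-0.001,-0.003,0,0,0,0.7],[-0.0015,-0.001,-0.003,0,0,0,0.6],[-0.0015,-0.001,-0.003,0,0,0,0.6],[-0.0015,-0.001,-0.003,0,0,0,0.6],[-0.0015,-0.001,-0.003,0,0,0,0.6]]]' 30; python3 rel.py
python3 - <<'E'
from h import *
c=imaging.capture("side"); save("pics/a4.png",cv2.resize(c["color"][310:390,250:370],(780,520),interpolation=cv2.INTER_CUBIC))
E
```

```text
time: 7.45
ee_pos: [453.8, -297.9, -2.9]
orientation: [3.141, 0.001, 1.784]
force: [-0.7, 0.2, 5.9]
opening: 54.7
t 7.45 tcp [ 453.8 -297.9   -2.9] rpy [1.7996e+02 7.0000e-02 1.0219e+02] j [-0.71  0.37  1.93 -0.    0.84 -0.92] F [-0.7  0.2  5.9] open 54.7
```

View pics/a4.png

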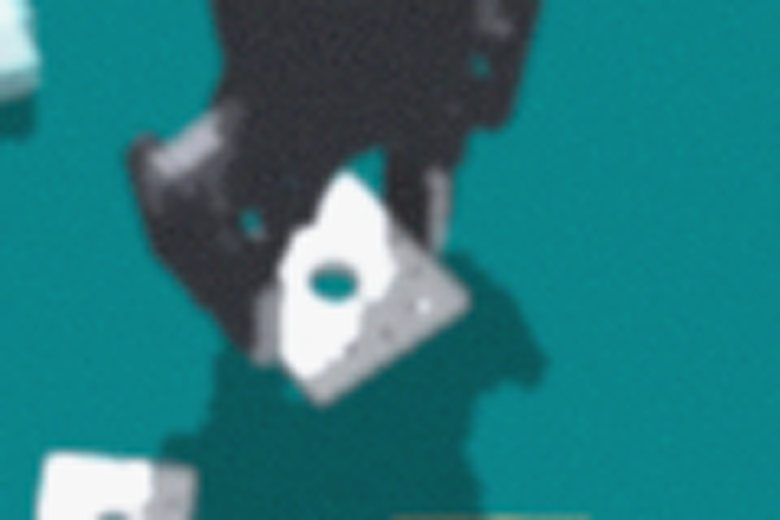

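```bash
python3 -m creep '[[[0,0,0,0,0,0,0.5],[0,0,-0.02,0,0,0,0.5],[0,0,-0.08,0,0,0,0.5],[0,0,-0.08,0,0,0,0.5],[0,0,-0.08,0,0,0,0.5]]]' 40
python3 - <<'E'
from h import *
c=imaging.capture("side"); save("pics/a5.png",cv2.resize(c["color"][270:390,230:400],(765,540),interpolation=cv2.INTER_CUBIC))
E
python3 rel.py 90 587.9 -110.2 155
```

```text
time: 8.12
ee_pos: [452.8, -296.9, 75.8]
orientation: [-3.141, -0.001, 1.784]
force: [-0.2, 0.3, -0.1]
opening: 54.4
t 8.18 tcp [ 452.  -296.3   74.8] rpy [-1.7989e+02 -1.4000e-01  1.0220e+02] j [-0.71  0.23  1.92 -0.    0.99 -0.92] F [-0.4 -0.9 -0.4] open 54.3
shift m [ 0.1534  0.172  -0.0801] turn [-0.12 -0.13 12.2 ]
```

View pics/a5.png

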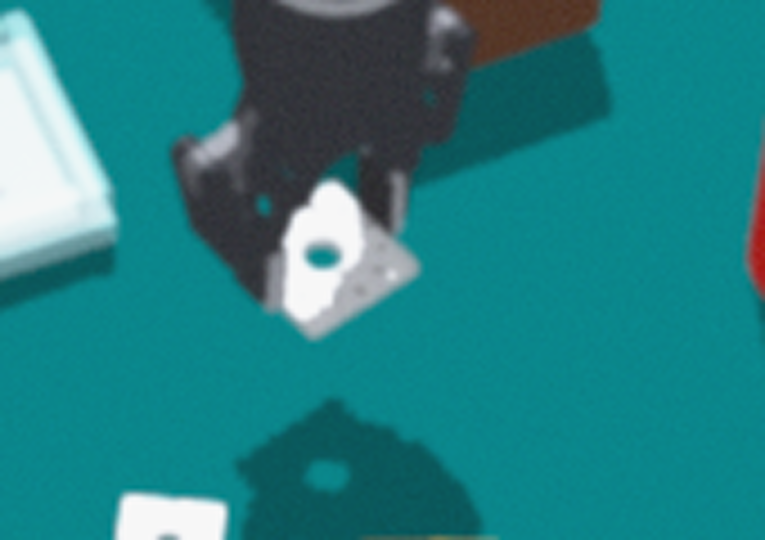

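```bash
python3 -m creep '[[[0,0,-0.06,0,0,6,0.5],[0.05,0.06,-0.08,0,0,12.2,0.5],[0.1,0.11,-0.08,0,0,12.2,0.5],[0.153,0.172,-0.08,0,0,12.2,0.5],[0.153,0.172,-0.08,0,0,12.2,0.5],[0.153,0.172,-0.08,0,0,12.2,0.5],[0.153,0.172,-0.08,0,0,12.2,0.5],[0.153,0.172,-0.08,0,0,12.2,0.5]]]'
python3 rel.py 90 587.9 -110.2 155
cat > m4.py <<'E'
from h import *
import sys
s=sys.argv[1]; o=[]
for n,(u,v) in(("side",(319,230)),("top",(312,175))):
    c=imaging.capture(n)
    o.append(cv2.resize(c["color"][v-35:v+35,u-35:u+35],(390,390),interpolation=cv2.INTER_CUBIC))
save(f"pics/{s}.png",np.hstack(o))
E
python3 m4.py b1
```

```text
time: 9.18
ee_pos: [587.7, -112.4, 155.1]
orientation: [-3.139, -0.0, 1.569]
force: [-0.4, -0.3, -0.2]
opening: 54.4
t 9.18 tcp [ 587.7 -112.4  155.1] rpy [-1.7987e+02 -2.0000e-02  8.9900e+01] j [-0.31  0.24  1.74 -0.    1.17 -0.3 ] F [-0.4 -0.3 -0.2] open 54.4
shift m [0.0022 0.0002 0.0001] turn [-0.13 -0.02 -0.1 ]
```

View pics/b1.png

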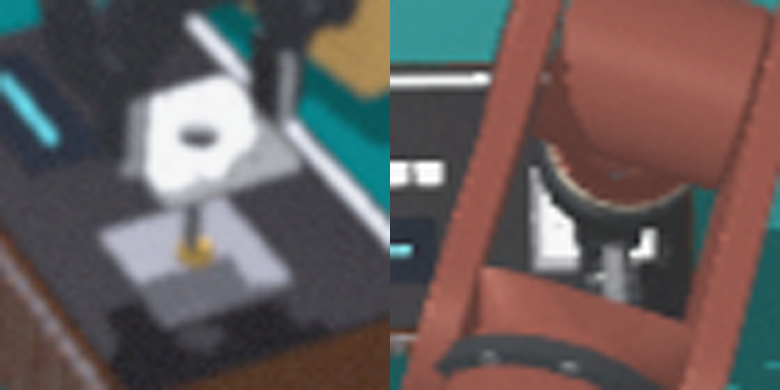

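```bash
python3 -m creep '[[[0,0,0,0,0,0,0.5],[0,0,0,0,0,0,0.5],[0,0,0,0,0,0,0.5]]]'
cat > m5.py <<'E'
from h import *
c=imaging.capture("side"); im=c["color"].astype(int); cl=cloud(c)
s=sensors.read_state(); print(s["ee_pos"].round(1),np.degrees(s["orientation"]).round(2))
m=(im.min(-1)>120)
m&=(cl[...,2]>s["ee_pos"][2]-5)&(cl[...,2]<s["ee_pos"][2]+16)&(abs(cl[...,0]-588)<60)&(abs(cl[...,1]+110)<60)
P=cl[m]; print(m.sum(),"plate z",np.percentile(P[:,2],[10,50,90]).round(1),"med",np.median(P,0).round(1))
A=np.c_[P[:,:2]-P[:,:2].mean(0),np.ones(len(P))]; co=np.linalg.lstsq(A,P[:,2],rcond=None)[0]; print("tilt",co.round(3))
u,v=map(int,w2px(c,[588,-110,s["ee_pos"][2]+9])); print(u,v)
save("pics/hole.png",cv2.resize(c["color"][v-24:v+24,u-24:u+24],(576,576),interpolation=cv2.INTER_CUBIC)); print("crop origin",u-24,v-24,"scale 12")
E
python3 m5.py
```

```text
time: 9.65
ee_pos: [589.1, -111.6, 156.5]
orientation: [3.141, 0.0, 1.57]
force: [0.1, 0.5, 0.1]
opening: 54.0
[ 589.  -111.5  156.4] [179.99   0.    89.99]
415 plate z [161.6 164.1 165.9] med [ 592.5 -122.5  164.1]
tilt [-1.10000e-02  1.40000e-02  1.63912e+02]
318 217
crop origin 294 193 scale 12
```

View pics/hole.png

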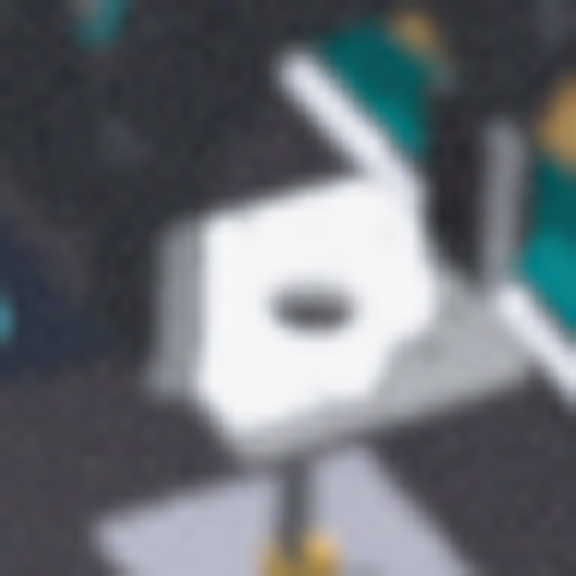

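```bash
python3 - <<'E'
from h import *
c=imaging.capture("side"); im=c["color"]
print("hole world @165.4",px2w(c,319.6,218.4,z=165.4).round(1))
g=im[205:232,305:336].astype(int).mean(-1)
print(g.astype(int)[7:20,5:28])
# plinth refit in the side view for comparison
print("plinth centre (side) 589.2,-111.2; predicted hole px there:",w2px(c,[589.2,-111.2,165.4]))
E
```

```text
hole world @165.4 [ 587.3 -114.4  165.4]
[[144 210 240 242 240 243 245 245 245 244 244 245 246 246 245 242 239 241
  223 142  69  52  49]
 [154 219 244 245 245 245 246 246 245 245 245 246 246 246 245 244 243 243
  231 162  96  58  48]
 [156 220 244 245 245 246 245 245 245 245 245 245 246 245 245 245 245 245
  235 186 121  82  61]
 [163 222 244 245 245 245 244 242 239 236 236 240 243 245 245 245 245 245
  242 216 159 118  90]
 [167 224 244 245 245 244 237 225 211 206 209 215 227 238 244 245 245 245
  244 233 187 155 126]
 [165 224 244 245 245 240 217 186 167 160 160 168 185 218 240 245 245 245
  245 236 199 165 153]
 [168 224 245 245 245 238 201 149 123 114 115 125 150 194 234 244 245 245
  244 233 192 165 159]
 [164 225 245 246 245 241 217 153 111  97  99 107 140 197 235 244 245 245
  241 224 185 164 164]
 [167 226 245 246 246 245 239 217 182 163 159 167 199 231 243 244 242 236
  224 198 177 172 174]
 [174 229 245 246 246 246 245 242 237 231 230 233 240 244 245 243 228 206
  184 169 169 175 175]
 [183 232 245 246 246 246 246 245 245 245 245 245 245 246 245 238 209 180
  169 161 164 174 178]
 [189 237 245 245 245 246 246 245 245 245 245 245 246 245 244 231 193 177
  173 172 174 176 178]
 [195 237 245 245 245 246 246 246 245 245 244 245 245 244 240 214 183 179
  179 175 177 176 173]]
plinth centre (side) 589.2,-111.2; predicted hole px there: (np.float64(319.6820905745095), np.float64(217.34720178098888))
```

```bash
cat > m6.py <<'E'
from h import *
from scipy.optimize import minimize
from scipy.ndimage import gaussian_filter
def poly(c,pts,S,u0,v0,w,h):
    p=np.array([w2px(c,q) for q in pts]); return np.round(((p-[u0,v0]+0.5)*S-0.5)*16).astype(np.int32)
def fit(n,fn,u0,v0,w,h,sides):
    c=imaging.capture(n); im=cv2.imread(fn)[...,::-1].astype(float)[v0:v0+h,u0:u0+w]
    g=im.mean(-1); S=8
    bush=np.zeros((h,w),bool)
    def render(x):
        cx,cy,yaw,sig=x
        R=np.array([[np.cos(yaw),-np.sin(yaw)],[np.sin(yaw),np.cos(yaw)]])
        sq=(R@(28*np.array([[1,1],[-1,1],[-1,-1],[1,-1]]).T)).T+[cx,cy]
        def mask(poly_):
            m=np.zeros((h*S,w*S),np.uint8); cv2.fillPoly(m,[poly_],1,shift=4) ; m=gaussian_filter(m.astype(float),sig*S)
            return cv2.resize(m,(w,h),interpolation=cv2.INTER_AREA)
        top=mask(poly(c,[[*q,101] for q in sq],S,u0,v0,w,h))
        s=[mask(poly(c,[[*sq[i],101],[*sq[j],101],[*sq[j],95],[*sq[i],95]],S,u0,v0,w,h)) for i,j in sides]
        return top,s
    def cost(x,full=False):
        x=np.array(x)*sc+x0
        top,s=render(x); cx,cy=x[:2]
        # exclude bush/shaft/shadow
        A=np.stack([np.ones_like(top),top]+s,-1)[valid]; b=g[valid]
        co,*_=np.linalg.lstsq(A,b,rcond=None); r=A@co-b
        if full: print(n,"fit",x[:2].round(2),"yaw deg",np.degrees(x[2]).round(2),"sig",x[3].round(2),"coef",co.round(0),"rms",r.std().round(2))
        return np.abs(r).mean()
    valid=np.ones((h,w),bool)
    b=np.array(w2px(c,[589,-110,106])); vv,uu=np.mgrid[0:h,0:w]
    d=np.abs(uu+u0-b[0]); 
    valid&=~((d<(6 if n=="side" else 8))&(np.abs(vv+v0-b[1])<(16 if n=="side" else 6)))
    x0=np.array([588.5,-110,0,0.7]); sc=np.array([3,3,0.03,0.2])
    best=None
    for st in([0,0,0,0],[.7,.7,.3,0],[-.7,.5,-.3,0]):
        r=minimize(cost,st,method="Nelder-Mead",options=dict(xatol=.01,fatol=.005,maxiter=300))
        if best is None or r.fun<best.fun: best=r
    cost(best.x,True)
fit("side","pics/side0.png",294,212,50,54,[(1,2),(2,3)])
fit("top","pics/top0.png",298,166,29,28,[(1,2)])
E
python3 m6.py
```

```text
side fit [ 590.25 -108.53] yaw deg -0.83 sig 0.7 coef [ 78. 105.  37.  58.] rms 32.24
top fit [ 587.26 -109.33] yaw deg 1.65 sig 0.7 coef [ 63. 125. -45.] rms 9.84
```

```bash
python3 - <<'E'
s=open('m6.py').read()
s=s.replace("    x0=np.array([588.5","    W=np.array([[px2w(c,a+u0,b_+v0,z=98)[:2] for a in range(w)] for b_ in range(h)])\n    valid&=(np.abs(W[...,0]-588.5)<40)&(np.abs(W[...,1]+110)<40); print(valid.sum())\n    x0=np.array([588.5")
s=s.replace("maxiter=300","maxiter=400").replace("x0=np.array([588.5,-110,0,0.7])","x0=np.array([588.5,-110,0,0.7])")
open('m6.py','w').write(s)
E
python3 m6.py
python3 - <<'E'
import cv2
a=cv2.imread('pics/side0.png')[210:268,290:350]
cv2.imwrite('pics/pl.png',cv2.resize(a,None,fx=10,fy=10,interpolation=cv2.INTER_NEAREST))
E
```

```text
537
side fit [ 590.25 -108.5 ] yaw deg -0.83 sig 0.7 coef [ 70. 114.  51.  70.] rms 6.16
498
top fit [ 587.13 -109.27] yaw deg 1.64 sig 0.7 coef [ 63. 125. -98.] rms 10.79
```

View pics/pl.png

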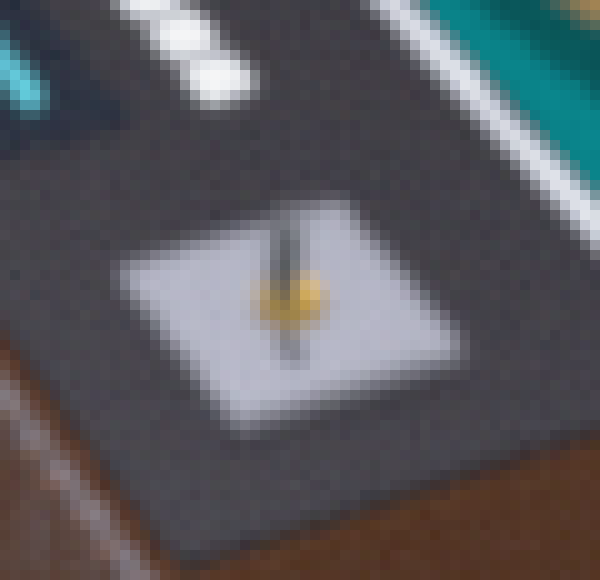

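```bash
python3 - <<'E'
from h import *
c=imaging.capture("side")
print("bush",px2w(c,318.75,239.3,z=104).round(1), "hole",px2w(c,319.6,217.6,z=165.4).round(1))
for p in([590.25,-108.5],[589,-111]):
    print(p,"axis px at z=106,115,126",[np.round(w2px(c,[*p,z]),1).tolist() for z in(106,115,126)])
E
```

```text
bush [ 590.3 -111.1  104. ] hole [ 588.6 -111.9  165.4]
[590.25, -108.5] axis px at z=106,115,126 [[318.2, 237.9], [318.4, 234.8], [318.6, 230.9]]
[589, -111] axis px at z=106,115,126 [[318.3, 238.8], [318.4, 235.6], [318.7, 231.7]]
```

```bash
python3 -m creep '[[[0.0013,0.001,0.02,0,0,0,0.5],[0.0013,0.001,0.03,0,0,0,0.5],[0.0013,0.001,0.04,0,0,0,0.5],[0.0013,0.001,0.047,0,0,0,0.5],[0.0013,0.001,0.047,0,0,0,0.5],[0.0013,0.001,0.047,0,0,0,0.5]]]'
cat > m7.py <<'E'
from h import *
import sys
c=imaging.capture("side"); s=sensors.read_state(); print(s["ee_pos"].round(1),s["force"].round(1))
z=s["ee_pos"][2]+9
u,v=map(int,w2px(c,[590,-110,z])); cr=c["color"][v-20:v+20,u-20:u+20]
print("origin",u-20,v-20,"z",z.round(1)); save(f"pics/{sys.argv[1]}.png",cv2.resize(cr,(600,600),interpolation=cv2.INTER_CUBIC))
g=cr.astype(int).mean(-1).astype(int); print(g[8:30,10:32])
E
python3 m7.py h2
```

```text
time: 10.75
ee_pos: [590.4, -110.3, 109.7]
orientation: [3.141, 0.0, 1.571]
force: [-0.2, -0.1, -1.0]
opening: 54.6
[ 590.5 -110.3  109.9] [-0.8 -0.2  0. ]
origin 298 213 z 118.9
[[ 50  55  50  51  57  59  61  63  67  66  70  67  69  67  68  66  67  67
   66  62  52  46]
 [ 53  54  51  59  60  62  63  68  67  67  71  68  68  68  70  74  74  69
   68  61  51  45]
 [ 48  56  53  54  61  66  69  67  69  70  70  73  80  95 108 120 115  91
   70  62  54  51]
 [ 55  52  58  62  62  71  68  72  75  83 101 118 142 161 189 209 193 148
   96  67  48  49]
 [ 53  51  54  65  69  82  91 110 130 147 170 198 222 232 239 242 238 212
  152  87  51  48]
 [ 55  58  73  90 107 130 156 188 215 224 229 237 244 245 245 245 245 238
  208 136  68  49]
 [ 55  75 109 149 185 206 219 238 243 244 242 241 245 245 246 245 245 244
  237 193 109  53]
 [ 75  96 145 209 234 239 240 245 245 245 244 243 245 245 246 245 243 243
  243 224 145  73]
 [105 120 164 226 243 245 244 245 246 245 245 245 245 246 245 245 243 244
  244 232 168  98]
 [133 139 175 230 245 246 246 246 245 244 240 241 245 245 246 246 245 245
  245 237 
[... 425 characters left out ...]
4 103 119 143 190 235 245 245
  246 245 234 193]
 [137 150 203 241 246 246 245 239 208 156 136 136 147 175 220 241 245 245
  245 242 224 188]
 [140 153 213 243 246 246 246 245 240 227 220 219 223 232 241 245 245 243
  237 224 198 177]
 [139 157 222 244 246 246 246 246 245 245 244 244 245 245 245 245 243 229
  206 185 167 162]
 [140 161 224 245 246 246 246 246 246 246 246 245 245 246 245 243 229 199
  179 170 161 159]
 [143 165 226 245 245 245 246 246 246 246 245 245 246 245 243 228 191 173
  175 173 173 171]
 [143 166 221 243 245 245 246 246 246 246 243 241 245 244 237 203 167 162
  175 177 173 171]
 [133 151 196 233 244 246 246 246 246 245 239 229 235 235 221 189 172 167
  175 175 167 163]]
```

View pics/h2.png

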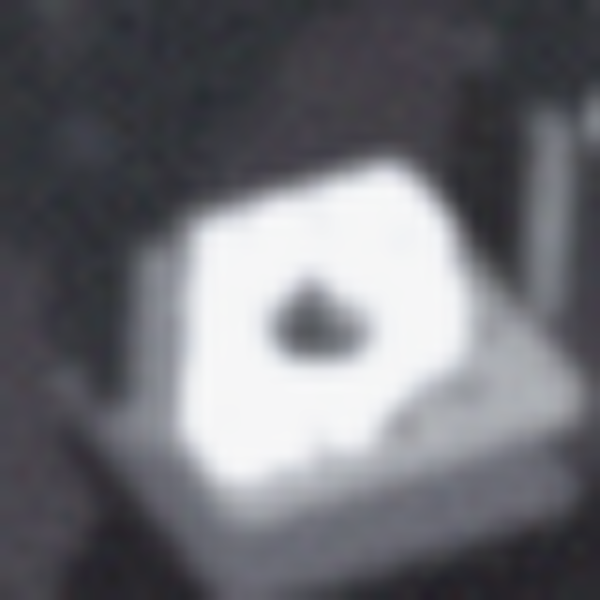

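```bash
python3 -m creep '[[[0,0,0.005,0,0,0,0.5],[0,0,0.0065,0,0,0,0.5],[0,0,0.0065,0,0,0,0.5]]]';  python3 -m creep '[[[0,0,0.001,0,0,0,0.5],[0,0,0.002,0,0,0,0.5]]]'; python3 m7.py h3
```

```text
time: 11.18
ee_pos: [589.8, -110.1, 102.5]
orientation: [-3.141, -0.0, 1.571]
force: [-0.0, 0.1, -0.5]
opening: 54.3
time: 11.42
ee_pos: [590.1, -110.2, 100.8]
orientation: [3.141, -0.0, 1.571]
force: [-1.4, 0.5, -0.7]
opening: 54.0
[ 590.  -110.1  100.7] [ 0.3  0.1 -0.9]
origin 298 217 z 109.7
[[ 51  55  54  53  59  64  66  68  67  69  67  68  65  67  72  75  73  70
   68  62  48  43]
 [ 55  55  52  54  64  67  66  67  70  67  72  74  80  90 109 121 112  83
   66  57  51  45]
 [ 52  59  55  61  64  70  67  71  77  84 100 114 143 163 189 207 182 119
   76  63  50  48]
 [ 52  55  61  65  73  82  95 109 130 151 175 204 223 232 239 240 231 174
  102  67  49  49]
 [ 56  57  73  88 105 129 158 188 216 223 232 240 244 245 245 245 242 220
  157  91  56  50]
 [ 57  77 121 156 175 201 222 238 242 240 235 241 245 246 246 245 245 238
  212 141  81  50]
 [ 73 106 175 222 234 237 242 245 244 233 209 224 243 246 246 245 243 242
  235 193 115  56]
 [103 132 204 240 245 244 245 245 242 213 164 193 236 245 246 245 243 242
  240 216 142  76]
 [125 148 210 242 245 246 245 245 239 190 132 170 230 245 24
[... 542 characters left out ...]
6 143 180 203 230 243 245 245
  242 227 197 178]
 [144 173 227 245 246 246 245 243 231 191 167 188 220 235 243 245 244 238
  224 198 179 174]
 [144 170 228 245 246 246 246 245 243 233 227 229 239 245 246 245 240 214
  189 175 168 169]
 [147 166 227 245 246 246 246 246 245 245 244 243 244 245 246 245 236 200
  179 169 166 168]
 [146 169 229 245 245 245 246 246 246 246 245 245 245 246 245 242 224 189
  178 177 174 172]
 [142 173 229 245 245 245 246 246 246 245 244 244 245 245 242 228 195 178
  176 175 176 175]
 [133 162 220 243 245 246 246 246 246 245 240 237 237 234 225 199 174 173
  176 172 168 162]
 [109 142 191 231 244 246 246 246 245 240 232 224 207 200 190 180 173 167
  163 158 149 137]]
```

View pics/h3.png

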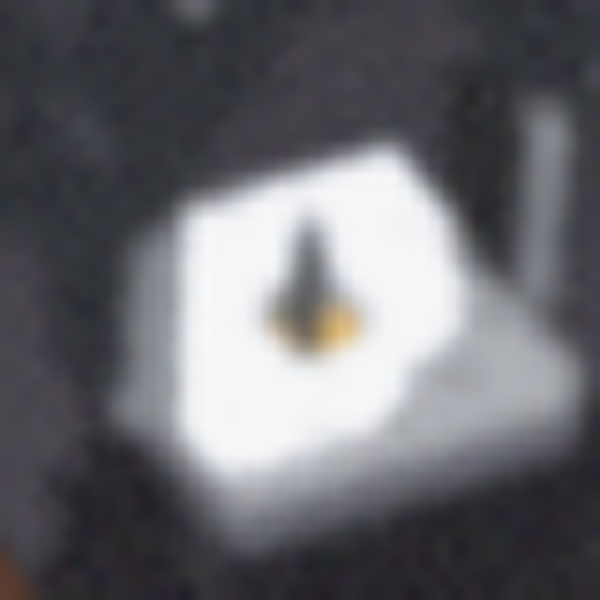

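```bash
python3 -m creep '[[[0,0,0.0015,0,0,0,0.5],[0,0,0.0015,0,0,0,0.5]]]';  python3 -m creep '[[[0,0,0.001,0,0,0,0.5],[0,0,0.0015,0,0,0,0.5]]]'
```

```text
time: 11.72
ee_pos: [589.9, -110.1, 99.1]
orientation: [-3.141, -0.0, 1.571]
force: [-0.1, 0.1, -0.5]
opening: 54.4
time: 11.98
ee_pos: [590.1, -110.2, 98.3]
orientation: [3.142, 0.0, 1.571]
force: [-1.0, 0.4, 3.0]
opening: 54.3
```

```bash
python3 -m creep '[[[0,0,-0.0005,0,0,0,0.62],[0,0,-0.0005,0,0,0,0.72],[0,0,-0.0005,0,0,0,0.8],[0,0,-0.0005,0,0,0,0.8],[0,0,-0.01,0,0,0,0.8],[0,0,-0.04,0,0,0,0.8],[0,0,-0.09,0,0,0,0.8],[0,0,-0.12,0,0,0,0.8]]]'; python3 m4.py b2; python3 rel.py
```

```text
time: 12.98
ee_pos: [591.4, -110.5, 221.7]
orientation: [3.137, 0.001, 1.571]
force: [0.4, 0.0, -0.1]
opening: 68.5
t 13.07 tcp [ 593.4 -111.1  224.2] rpy [179.4    0.19  90.  ] j [-0.3   0.17  1.68 -0.    1.28 -0.3 ] F [-0.8 -0.   0.3] open 68.2
```

View pics/b2.png

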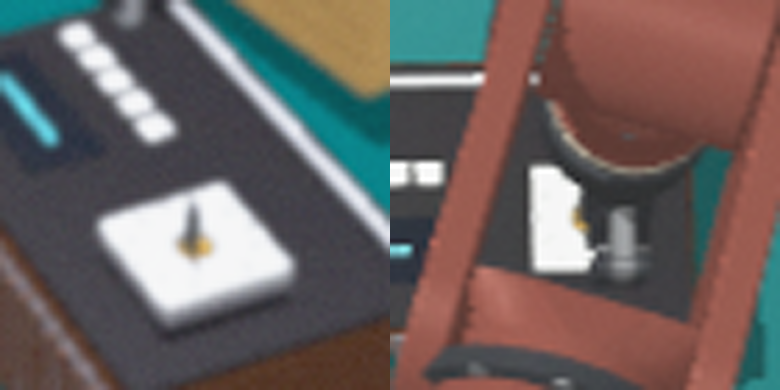

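```bash
cat > m8.py <<'E'
from h import *
from scipy.optimize import minimize
from scipy.ndimage import gaussian_filter
def fit(n,fn,u,v):
    c=imaging.capture(n); u0,v0=u-14,v-14; w=h=28; S=8
    im=cv2.imread(fn)[v0:v0+h,u0:u0+w,::-1].astype(float); red=im[...,0]; g=im.mean(-1)
    th=np.linspace(0,2*np.pi,72,endpoint=False)
    def msk(pts3,hull=False):
        p=np.array([w2px(c,q) for q in pts3]); p=((p-[u0,v0]+.5)*S-.5)
        if hull: p=cv2.convexHull(p.astype(np.float32))[:,0]
        m=np.zeros((h*S,w*S),np.uint8); cv2.fillPoly(m,[np.round(p*16).astype(np.int32)],1,shift=4)
        return cv2.resize(gaussian_filter(m.astype(float),.7*S),(w,h),interpolation=cv2.INTER_AREA)
    bl=im[...,2]
    def cost(x,full=False):
        cx,cy,a=x[0]*3+500,x[1]*3+308,x[2]*.4+.7
        top=[[cx+20*np.cos(t),cy+20*np.sin(t),26] for t in th]; bot=[[p[0],p[1],0] for p in top]
        cyl=msk(top+bot,True); tp=msk(top)
        d=np.array([np.cos(a),np.sin(a)]);e=np.array([-d[1],d[0]])
        q=[np.array([cx,cy])+r*d+s*e for r,s in((8,1.5),(19,1.5),(19,-1.5),(8,-1.5))]
        pt=msk([[*k,26] for k in q])
        A=np.stack([np.ones_like(tp),cyl,tp,pt],-1)[valid]
        tot=0
        for ch in range(3):
            b=im[...,ch][valid]; co=np.linalg.lstsq(A,b,rcond=None)[0]; tot+=np.abs(A@co-b).mean()
        if full: print(n,round(cx,1),round(cy,1),"yaw",round(np.degrees(a),1),"res",round(tot,2))
        return tot
    vv,uu=np.mgrid[0:h,0:w]; valid=np.ones((h,w),bool)
    if n=="top": valid=(uu+vv<2*14+10)  # drop shadow lower right
    best=None
    for a0 in(-1.5,0,1.5):
        r=minimize(cost,[.5,.5,a0],method="Nelder-Mead",options=dict(initial_simplex=np.array([[.5,.5,a0],[1.3,.5,a0],[.5,1.3,a0],[.5,.5,a0+.5]])))
        if best is None or r.fun<best.fun: best=r
    cost(best.x,True)
fit("side","pics/side0.png",219,186); fit("top","pics/top0.png",177,212)
E
python3 m8.py
```

```text
side 501.3 310.8 yaw 41.1 res 12.04
top 499.6 313.5 yaw 35.7 res 15.26
```

```bash
python3 - <<'E'
from h import *
c=imaging.capture("side"); cl=cloud(c); im=c["color"].astype(int)
m=(im.min(-1)>150)&(abs(cl[...,0]-590)<35)&(abs(cl[...,1]+110)<35)&(cl[...,2]>90)
P=cl[m]; A=np.c_[P[:,:2]-P[:,:2].mean(0),np.ones(len(P))]; print("plate plane",np.linalg.lstsq(A,P[:,2],rcond=None)[0].round(3),"want 107 (bias -1.1)")
v,u=233,319
save("pics/sh3.png",cv2.resize(c["color"][v-14:v+14,u-14:u+14],(560,560),interpolation=cv2.INTER_NEAREST))
E
```

```text
plate plane [ 8.50000e-02 -3.60000e-02  1.06814e+02] want 107 (bias -1.1)
```

View pics/sh3.png

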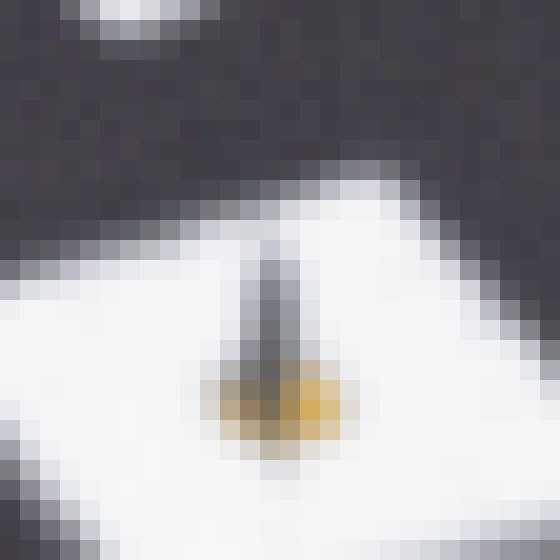

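```bash
python3 - <<'E'
from h import *
c=imaging.capture("side"); cl=cloud(c); im=c["color"].astype(int)
print("tip now",sensors.read_state()["ee_pos"].round(0))
m=(im.min(-1)>215)&(abs(cl[...,0]-590)<35)&(abs(cl[...,1]+110)<35)&(cl[...,2]>90)
m=cv2.erode(m.astype(np.uint8),np.ones((3,3)))>0
P=cl[m]; 
for _ in range(6):
    A=np.c_[P[:,:2]-[590,-110],np.ones(len(P))]; co=np.linalg.lstsq(A,P[:,2],rcond=None)[0]; r=P[:,2]-A@co; P=P[abs(r)<2*r.std()+.01]
print(len(P),co.round(3),r.std())
# reference plane: radio top
R=cl[(abs(cl[...,0]-590)<60)&(abs(cl[...,1]+60)<110)&(abs(cl[...,2]-94)<4)]
A=np.c_[R[:,:2]-[590,-110],np.ones(len(R))]; print(len(R),np.linalg.lstsq(A,R[:,2],rcond=None)[0].round(3))
E
```

```text
tip now [ 589. -110.  216.]
189 [-2.00000e-03  4.00000e-03  1.06059e+02] 1.075053390751472
2626 [4.0000e-03 2.0000e-03 9.4072e+01]
```

```bash
python3 rel.py 130 501 311.5 60 501 311.5 4
```

```text
t 13.28 tcp [ 588.9 -109.8  216.2] rpy [-1.7984e+02 -5.0000e-02  8.9990e+01] j [-0.3   0.18  1.69  0.    1.28 -0.3 ] F [ 0.4 -0.4 -0. ] open 68.4
shift m [ 0.4212 -0.0876  0.1568] turn [ -0.13  -0.1  -40.01]
shift m [ 0.4211 -0.0874  0.2128] turn [ -0.13  -0.1  -40.01]
```

```bash
python3 -m creep '[[[0.42,-0.088,0,0,0,-40,0.8],[0.42,-0.088,0,0,0,-40,0.8],[0.42,-0.088,0,0,0,-40,0.8],[0.42,-0.088,0,0,0,-40,0.8],[0.42,-0.088,0.05,0,0,-40,0.8],[0.42,-0.088,0.11,0,0,-40,0.8],[0.42,-0.088,0.157,0,0,-40,0.8],[0.42,-0.088,0.157,0,0,-40,0.8],[0.42,-0.088,0.157,0,0,-40,0.8],[0.42,-0.088,0.157,0,0,-40,0.8]]]'; python3 rel.py 130 501 311.5 4
python3 - <<'E'
from h import *
c=imaging.capture("side"); save("pics/k1.png",cv2.resize(c["color"][140:220,170:270],(800,600)[:2] if 0 else (750,600),interpolation=cv2.INTER_CUBIC))
c=imaging.capture("top"); save("pics/k1t.png",cv2.resize(c["color"][180:240,140:220],(760,570),interpolation=cv2.INTER_CUBIC))
E
```

```text
time: 14.52
ee_pos: [501.8, 309.4, 60.2]
orientation: [-3.14, 0.0, 2.269]
force: [0.5, 0.8, 0.6]
opening: 68.1
t 14.53 tcp [501.8 309.4  60.2] rpy [-1.7991e+02  1.0000e-02  1.3002e+02] j [ 0.43  0.34  1.81 -0.    0.99 -0.26] F [0.5 0.8 0.6] open 68.1
shift m [0.0022 0.0008 0.0562] turn [-0.09  0.01  0.02]
```

View pics/k1.png

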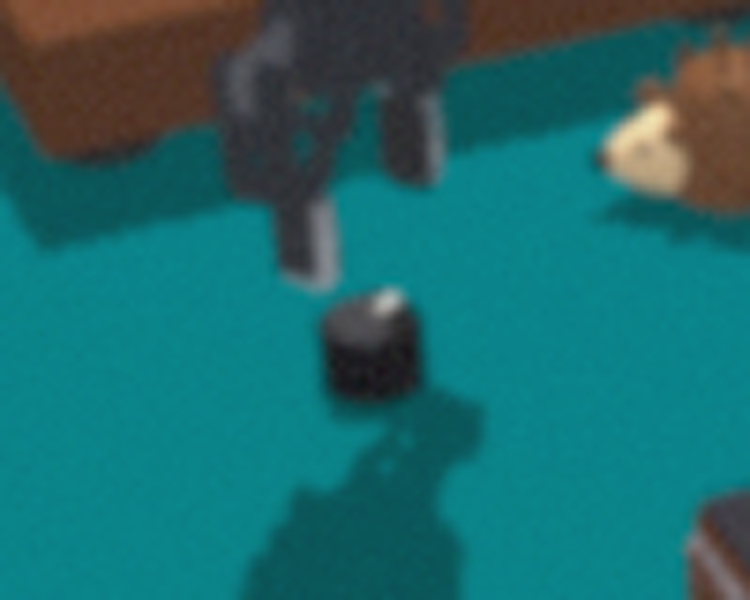

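```bash
python3 -m creep '[[[0.0015,0,0.03,0,0,0,0.8],[0.0015,0,0.045,0,0,0,0.7],[0.0015,0,0.056,0,0,0,0.65],[0.0015,0,0.056,0,0,0,0.6],[0.0015,0,0.056,0,0,0,0.55]]]'; python3 rel.py 130 501 311.5 4
python3 - <<'E'
from h import *
c=imaging.capture("side"); save("pics/k2.png",cv2.resize(c["color"][140:220,170:270],(750,600),interpolation=cv2.INTER_CUBIC))
E
```

```text
time: 15.25
ee_pos: [501.9, 311.3, 5.6]
orientation: [3.14, 0.0, 2.269]
force: [-0.2, 0.3, -0.6]
opening: 47.2
t 15.25 tcp [501.9 311.3   5.6] rpy [1.7992e+02 2.0000e-02 1.2998e+02] j [ 0.44  0.43  1.82  0.    0.89 -0.26] F [-0.2  0.3 -0.6] open 47.2
shift m [ 0.0007 -0.0005  0.0016] turn [ 0.08  0.02 -0.02]
```

View pics/k2.png

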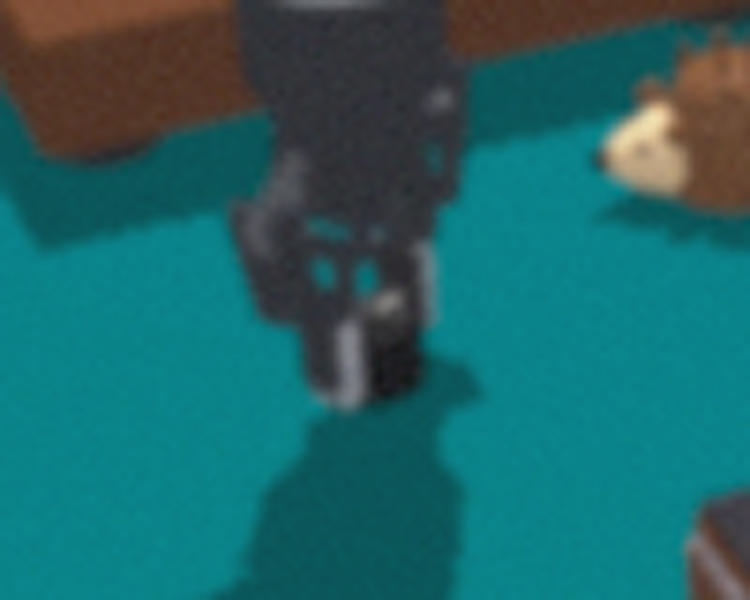

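```bash
python3 -m creep '[[[0,0,0.001,0,0,0,0.5],[0,0,0.001,0,0,0,0.4],[0,0,0.001,0,0,0,0.35],[0,0,0.001,0,0,0,0.35]]]' 50;python3 -m creep '[[[0,0,-0.02,0,0,0,0.3],[0,0,-0.05,0,0,0,0.3],[0,0,-0.05,0,0,0,0.3],[0,0,-0.05,0,0,0,0.3]]]' ; python3 rel.py
python3 - <<'E'
from h import *
c=imaging.capture("side"); save("pics/k3.png",cv2.resize(c["color"][130:210,170:270],(750,600),interpolation=cv2.INTER_CUBIC))
E
```

```text
time: 15.8
ee_pos: [502.1, 311.6, 4.9]
orientation: [3.14, 0.001, 2.269]
force: [-0.1, 0.0, 5.6]
opening: 38.3
time: 16.3
ee_pos: [500.5, 310.7, 53.4]
orientation: [-3.141, -0.0, 2.269]
force: [0.1, 0.0, -0.0]
opening: 38.0
t 16.3 tcp [500.5 310.7  53.4] rpy [-1.7995e+02 -1.0000e-02  1.2999e+02] j [ 0.44  0.35  1.81 -0.    0.98 -0.26] F [ 0.1  0.  -0. ] open 38.0
```

View pics/k3.png

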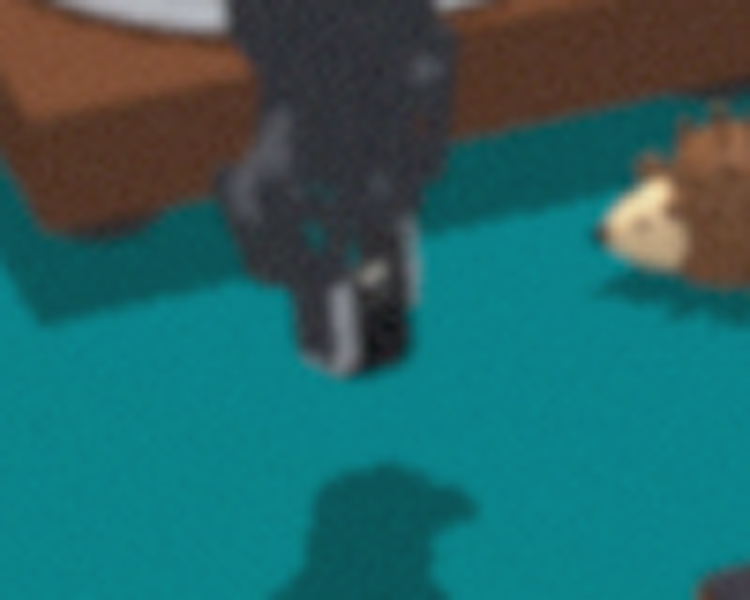

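```bash
python3 rel.py 60 590 -110.3 150
```

```text
t 16.35 tcp [500.  310.5  52.7] rpy [-1.7987e+02 -3.0000e-02  1.2999e+02] j [ 0.44  0.35  1.81 -0.    0.98 -0.26] F [-0.5 -0.3 -1.4] open 38.1
shift m [-0.3802 -0.2017 -0.0971] turn [-1.300e-01  5.000e-02  6.999e+01]
```

```bash
python3 -m creep '[[[0,0,-0.06,0,0,0,0.3],[-0.04,-0.02,-0.1,0,0,10,0.3],[-0.38,-0.201,-0.1,0,0,70,0.3],[-0.38,-0.201,-0.1,0,0,70,0.3],[-0.38,-0.201,-0.1,0,0,70,0.3],[-0.38,-0.201,-0.1,0,0,70,0.3],[-0.38,-0.201,-0.1,0,0,70,0.3],[-0.38,-0.201,-0.1,0,0,70,0.3],[-0.38,-0.201,-0.1,0,0,70,0.3],[-0.38,-0.201,-0.1,0,0,70,0.3]]]'; python3 -m creep '[[[0,0,0,0,0,0,0.3],[0,0,0,0,0,0,0.3],[0,0,0,0,0,0,0.3]]]'; python3 rel.py 60 590 -110.3 150; python3 m4.py c1
```

```text
time: 17.6
ee_pos: [590.3, -109.4, 152.2]
orientation: [-3.138, 0.0, 1.046]
force: [-0.3, 0.7, -1.0]
opening: 38.1
time: 17.98
ee_pos: [591.3, -108.0, 153.9]
orientation: [-3.142, -0.0, 1.049]
force: [-0.8, 0.4, 0.2]
opening: 38.0
t 17.98 tcp [ 591.3 -108.   153.9] rpy [-180.    -0.    60.1] j [-0.3   0.24  1.74  0.    1.16  0.22] F [-0.8  0.4  0.2] open 38.0
shift m [-0.0026  0.      0.0039] turn [-0.  -0.   0.1]
```

View pics/c1.png

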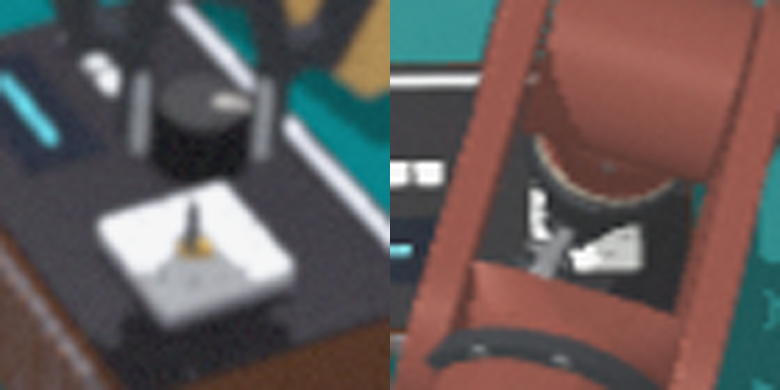

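```bash
cat > m9.py <<'E'
from h import *
from scipy.optimize import minimize
from scipy.ndimage import gaussian_filter
c=imaging.capture("side"); s=sensors.read_state(); T=s["ee_pos"]; print(T.round(1),s["force"].round(1))
g=c["color"].astype(float).mean(-1)
# knob side edges along a row at mid height
u,v=w2px(c,[T[0],T[1],T[2]+8]); print("pred knob centre px",round(u,1),round(v,1))
for r in range(int(v)-2,int(v)+9): print(r,g[r,int(u)-14:int(u)+16].astype(int))
for z in(112,116,120,124):
    uu,vv=w2px(c,[590,-110.3,z]); r=int(round(vv)); w=np.clip(235-g[r,int(uu)-5:int(uu)+7],0,None); print("shaft z",z,"pred col",round(uu,2),"row",r,"dark centroid",round((w*np.arange(int(uu)-5,int(uu)+7)).sum()/w.sum(),2),g[r,int(uu)-5:int(uu)+7].astype(int))
E
python3 m9.py
```

```text
[ 591.4 -108.7  154. ] [-0.6 -0.1 -0.7]
pred knob centre px 319.9 217.7
215 [ 58  63  85 120 139 119  69  48  60  74  81  84  87  85  83  86  87  89
  95  99 102 106 100  87  87 116 137 124  85  70]
216 [ 49  61  89 124 134 112  65  40  40  54  68  75  83  83  85  83  86  83
  85  81  76  68  58  52  80 120 140 123  78  82]
217 [ 59  62  87 123 132 107  62  37  32  39  51  59  67  72  74  72  73  73
  70  66  57  49  40  51  83 121 139 119  80  94]
218 [ 58  64  91 122 131 102  60  33  31  31  34  39  48  54  53  58  53  50
  48  45  37  33  32  50  83 123 135 113  74  87]
219 [ 65  68  97 127 132 105  60  35  31  28  27  32  33  38  38  42  39  40
  32  32  28  23  28  51  89 124 135 110  74  75]
220 [ 65  77 104 128 132  99  64  33  32  35  29  31  30  30  31  35  30  32
  36  27  31  29  33  55  95 131 132 109  75  65]
221 [ 68  75  98 122 121  94  55  33  26  33  30  28  29  27  28  33  33  22
  30  36  24  30  34  52  96 128 130 104  76  67]
222 [ 67  75  84  98  97  77  48  32  29  24  31  29  29  30  30  29  37  31
  33  30  29  33  35  57  88 122 124  99  75  66]
223 [ 70  69  69  75  74  62  40  38  32  27  21  28  39  26  28  29  27  28
  28  33  34  33  31  53  80 102 109  88  69  66]
224 [68 66 70 67 67 62 47 40 32 29 31 28 35 31 34 31 29 30 27 29 35 31 38 57
 70 78 79 72 66 67]
225 [70 67 66 69 68 66 57 40 34 35 30 30 28 31 27 32 32 28 31 30 34 32 44 56
 67 67 68 68 70 67]
shaft z 112 pred col 318.63 row 236 dark centroid 318.11 [245 245 241 218 149 106 140 203 236 244 245 246]
shaft z 116 pred col 318.72 row 235 dark centroid 318.16 [246 246 245 234 170 114 150 222 244 245 246 246]
shaft z 120 pred col 318.8 row 234 dark centroid 318.17 [246 246 245 238 182 116 154 226 245 246 246 245]
shaft z 124 pred col 318.89 row 232 dark centroid 318.17 [238 242 245 240 206 139 175 235 245 246 245 244]
```

```bash
python3 - <<'E'
from h import *
c=imaging.capture("side"); s=sensors.read_state(); T=s["ee_pos"]; print(T.round(1))
g=c["color"].astype(float)
for u in(316,318,319,322,324): print(u,[(r,*g[r,u].astype(int).tolist()) for r in range(224,232)])
print("shaft col 318",[(r,int(g[r,318].mean())) for r in range(226,242)])
print("pred knob bottom front",w2px(c,[T[0]-10.2,T[1]-17.2,T[2]-5]), "pred tip axis",w2px(c,[590,-110.3,126]))
d=cloud(c)
for r in range(229,238): print(r,d[r,317:320,2].round(0), d[r,318].round(0))
E
```

```text
[ 591.4 -108.9  154. ]
316 [(224, 27, 27, 31), (225, 28, 30, 31), (226, 26, 33, 33), (227, 41, 42, 48), (228, 70, 67, 74), (229, 135, 138, 144), (230, 213, 215, 220), (231, 238, 240, 242)]
318 [(224, 26, 23, 29), (225, 24, 27, 31), (226, 27, 33, 36), (227, 41, 40, 46), (228, 99, 100, 106), (229, 172, 175, 182), (230, 205, 208, 213), (231, 179, 183, 190)]
319 [(224, 27, 28, 32), (225, 30, 32, 37), (226, 26, 27, 30), (227, 50, 47, 53), (228, 119, 122, 128), (229, 204, 207, 214), (230, 229, 231, 234), (231, 207, 211, 215)]
322 [(224, 28, 31, 32), (225, 22, 26, 27), (226, 33, 36, 39), (227, 106, 108, 112), (228, 205, 208, 213), (229, 242, 243, 244), (230, 246, 246, 246), (231, 246, 246, 247)]
324 [(224, 33, 35, 36), (225, 33, 31, 35), (226, 42, 42, 47), (227, 97, 97, 103), (228, 178, 181, 188), (229, 230, 232, 236), (230, 241, 242, 244), (231, 244, 245, 246)]
shaft col 318 [(226, 32), (227, 42), (228, 101), (229, 176), (230, 208), (231, 184), (232, 144), (233, 123), (234, 117), (235, 113), (236, 106), (237, 101), (238, 100), (239, 106), (240, 121), (241, 150)]
pred knob bottom front (np.float64(319.3792451223798), np.float64(228.3500239526607)) pred tip axis (np.float64(318.9324992512444), np.float64(231.38597737689219))
229 [95. 94. 95.] [613. -67.  94.]
230 [ 95. 106. 105.] [603. -84. 106.]
231 [105. 128. 125.] [ 588. -110.  128.]
232 [107. 125. 124.] [ 588. -111.  125.]
233 [106. 125. 126.] [ 586. -113.  125.]
234 [119. 123. 124.] [ 586. -114.  123.]
235 [116. 121. 120.] [ 585. -115.  121.]
236 [115. 116. 117.] [ 587. -113.  116.]
237 [113. 117. 115.] [ 585. -117.  117.]
```

```bash
cat > m10.py <<'E'
from h import *
from scipy.optimize import least_squares
import sys
cs=[imaging.capture("side") for _ in range(4)]
c=cs[0]; s=sensors.read_state(); T=s["ee_pos"]; print(T.round(1))
d=np.mean([cloud(k) for k in cs],0); g=c["color"].astype(float).mean(-1)
u,v=map(int,w2px(c,[T[0],T[1],T[2]+8]))
P=d[v-3:v+10,u-6:u+7]; 
print("z col",u,P[:,6,2].round(1))
tp=d[v-9:v+2,u-6:u+7].reshape(-1,3); gt=g[v-9:v+2,u-6:u+7].ravel()
sel=abs(tp[:,2]-(T[2]+20))<4; print("top face z med",np.median(tp[sel,2]).round(2),sel.sum(),"expect",(T[2]+21).round(1))
sd=P.reshape(-1,3); sd=sd[(sd[:,2]<T[2]+16)&(sd[:,2]>T[2]-3)&(np.hypot(sd[:,0]-T[0],sd[:,1]-T[1])<35)]
f=lambda x:np.hypot(sd[:,0]-x[0],sd[:,1]-x[1])-20
r=least_squares(f,T[:2],loss="soft_l1"); print("knob cyl centre",r.x.round(2),len(sd),"off from TCP",(r.x-T[:2]).round(2))
# shaft cylinder front points
if len(sys.argv)>1:
    S=d[226:240,312:326].reshape(-1,3); k=(S[:,2]>112)&(S[:,2]<125)&(np.hypot(S[:,0]-590,S[:,1]+110)<12); print("shaft pts",k.sum(),S[k].mean(0).round(1))
E
python3 m10.py 1
```

```text
[ 591.4 -109.3  153.8]
z col 320 [174.1 174.4 173.9 174.  173.7 173.4 171.4 169.6 167.8 164.1 160.6 158.6
 155.9]
top face z med 174.46 124 expect 174.8
knob cyl centre [ 591.56 -109.34] 81 off from TCP [ 0.2  -0.06]
shaft pts 19 [ 587.7 -113.3  119.6]
```

```bash
python3 -m creep '[[[-0.001,0,0.008,0,0,0,0.3],[-0.001,0,0.016,0,0,0,0.3],[-0.001,0,0.019,0,0,0,0.3],[-0.001,0,0.019,0,0,0,0.3],[-0.001,0,0.019,0,0,0,0.3]]]'; python3 m10.py; python3 m4.py c2
```

```text
time: 19.0
ee_pos: [591.0, -110.2, 135.0]
orientation: [3.141, -0.0, 1.047]
force: [0.3, -0.1, -0.4]
opening: 38.2
[ 591.1 -110.2  135.2]
z col 319 [155.  156.4 156.3 155.5 154.5 153.3 151.3 148.9 145.6 142.4 139.8 137.8
 134.8]
top face z med 155.62 131 expect 156.2
knob cyl centre [ 591.31 -110.51] 84 off from TCP [ 0.22 -0.31]
```

View pics/c2.png

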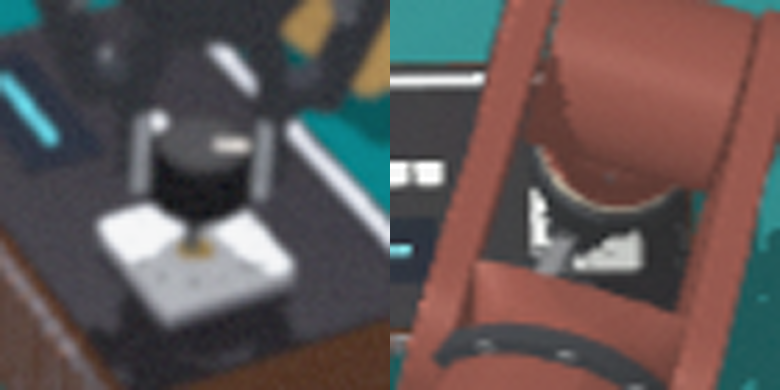

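```bash
python3 -m creep '[[[0,0,0.002,0,0,0,0.3],[0,0,0.003,0,0,0,0.3],[0,0,0.003,0,0,0,0.3]]]'; python3 -m creep '[[[0,0,0.001,0,0,0,0.3],[0,0,0.001,0,0,0,0.3]]]';python3 -m creep '[[[0,0,0.001,0,0,0,0.3],[0,0,0.001,0,0,0,0.3]]]'
```

```text
time: 19.68
ee_pos: [590.6, -110.1, 131.5]
orientation: [-3.141, 0.0, 1.047]
force: [0.1, 0.7, -0.4]
opening: 38.0
time: 19.92
ee_pos: [590.8, -110.1, 130.7]
orientation: [-3.141, 0.0, 1.047]
force: [-0.2, -0.1, -0.5]
opening: 38.2
time: 20.18
ee_pos: [590.8, -110.1, 129.7]
orientation: [-3.142, 0.0, 1.047]
force: [-0.2, -0.2, -1.0]
opening: 38.4
```

```bash
python3 -m creep '[[[0,0,0.001,0,0,0,0.3],[0,0,0.001,0,0,0,0.3]]]'; python3 -m creep '[[[0,0,0.001,0,0,0,0.3],[0,0,0.001,0,0,0,0.3]]]'
```

```text
time: 20.42
ee_pos: [590.9, -110.2, 128.7]
orientation: [3.142, 0.0, 1.047]
force: [-0.6, -0.8, -1.3]
opening: 38.4
time: 20.68
ee_pos: [591.0, -110.2, 127.8]
orientation: [3.141, -0.0, 1.047]
force: [0.2, -0.5, -0.8]
opening: 38.2
```

```bash
python3 -m creep '[[[0,0,0.001,0,0,0,0.3],[0,0,0.0015,0,0,0,0.3]]]'; python3 -m creep '[[[0,0,0.001,0,0,0,0.3],[0,0,0.0015,0,0,0,0.3]]]'; python3 -m creep '[[[0,0,0.001,0,0,0,0.3],[0,0,0.0015,0,0,0,0.3]]]'
```

```text
time: 20.92
ee_pos: [591.0, -110.3, 126.3]
orientation: [3.141, 0.0, 1.047]
force: [0.9, -0.3, -0.2]
opening: 37.9
time: 21.18
ee_pos: [591.0, -110.2, 124.9]
orientation: [3.141, 0.0, 1.047]
force: [1.0, 1.0, 0.0]
opening: 37.8
time: 21.42
ee_pos: [591.0, -110.3, 123.3]
orientation: [3.141, 0.0, 1.047]
force: [2.0, -0.0, -0.1]
opening: 38.2
```

```bash
python3 -m creep '[[[0,0,0.001,0,0,0,0.3],[0,0,0.002,0,0,0,0.3]]]'; python3 -m creep '[[[0,0,0.001,0,0,0,0.3],[0,0,0.002,0,0,0,0.3]]]'; python3 -m creep '[[[0,0,0.001,0,0,0,0.3],[0,0,0.001,0,0,0,0.3]]]'; python3 m4.py c3
```

```text
time: 21.68
ee_pos: [591.0, -110.3, 121.3]
orientation: [3.141, -0.0, 1.047]
force: [0.4, -1.0, 0.7]
opening: 37.9
time: 21.92
ee_pos: [591.0, -110.3, 119.4]
orientation: [3.141, -0.0, 1.047]
force: [1.5, -1.2, 0.2]
opening: 38.3
time: 22.18
ee_pos: [591.0, -110.2, 118.3]
orientation: [3.141, -0.0, 1.047]
force: [1.1, -1.5, 0.6]
opening: 38.2
```

View pics/c3.png

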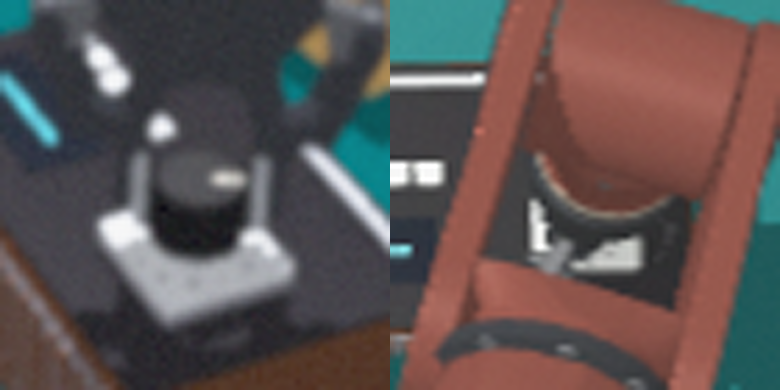

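```bash
python3 -m creep '[[[0,0,0.001,0,0,0,0.3],[0,0,0.001,0,0,0,0.3]]]'; python3 -m creep '[[[0,0,0.001,0,0,0,0.3],[0,0,0.001,0,0,0,0.3]]]'; python3 -m creep '[[[0,0,0.001,0,0,0,0.3],[0,0,0.001,0,0,0,0.3],[0,0,0.001,0,0,0,0.3]]]'
```

```text
time: 22.52
ee_pos: [590.9, -110.2, 117.3]
orientation: [3.141, -0.0, 1.047]
force: [1.5, -1.7, -0.1]
opening: 38.3
time: 22.78
ee_pos: [591.0, -110.2, 116.8]
orientation: [3.141, 0.0, 1.047]
force: [0.7, -1.7, 2.5]
opening: 38.2
time: 23.15
ee_pos: [591.1, -110.3, 115.7]
orientation: [3.141, -0.0, 1.047]
force: [-0.7, -1.1, 4.1]
opening: 37.7
```

```bash
python3 -m creep '[[[0,0,0.001,0,0,0,0.3],[0,0,0.001,0,0,0,0.3],[0,0,0.001,0,0,0,0.3]]]'; python3 -m creep '[[[0,0,0.001,0,0,0,0.3],[0,0,0.001,0,0,0,0.3],[0,0,0.001,0,0,0,0.3]]]'; python3 -m creep '[[[0,0,0.001,0,0,0,0.3],[0,0,0.001,0,0,0,0.3],[0,0,0.001,0,0,0,0.3]]]'
```

```text
time: 23.52
ee_pos: [591.1, -110.3, 115.0]
orientation: [3.141, -0.0, 1.047]
force: [-0.1, -1.3, 5.8]
opening: 38.3
time: 23.9
ee_pos: [591.1, -110.3, 114.3]
orientation: [3.141, -0.0, 1.047]
force: [0.3, -1.6, 7.2]
opening: 38.3
time: 24.28
ee_pos: [591.2, -110.3, 113.6]
orientation: [3.141, -0.0, 1.047]
force: [-1.7, 0.0, 9.0]
opening: 37.8
```

```bash
python3 -m creep '[[[0,0,0.001,0,0,0,0.3],[0,0,0.001,0,0,0,0.3],[0,0,0.001,0,0,0,0.3]]]'; python3 -m creep '[[[0,0,0.001,0,0,0,0.3],[0,0,0.001,0,0,0,0.3],[0,0,0.001,0,0,0,0.3]]]'
```

```text
time: 24.65
ee_pos: [591.2, -110.3, 113.5]
orientation: [3.141, 0.0, 1.047]
force: [-3.2, 0.0, 12.6]
opening: 38.2
time: 25.02
ee_pos: [591.3, -110.3, 113.4]
orientation: [3.141, 0.0, 1.047]
force: [-4.4, -0.5, 15.9]
opening: 38.3
```

```bash
python3 -m creep '[[[0,0,0,0,0,0,0.3],[0,0,0,0,0,0,0.3],[0,0,0,0,0,0,0.3],[0,0,0,0,0,0,0.3]]]'; python3 m10.py; python3 m4.py c4; python3 - <<'E'
from h import *
c=imaging.capture("side"); save("pics/fin.png",c["color"]); cl=cloud(c)
for t in["pencil_cup","ashtray","hedgehog","remote"]:
    for m in spotter.masks_of(t,"side")[:1]:
        p=m["pixels"]&(c["range_z"]>0); print(t,round(m["score"],2),np.median(cl[p],0).round(0))
im=c["color"].astype(int)
m=(im.min(-1)>110)&(im.max(-1)-im.min(-1)<30)&(abs(cl[...,0]-590)<35)&(abs(cl[...,1]+110)<35)&(abs(cl[...,2]-106)<5)
m=cv2.erode(m.astype(np.uint8),np.ones((3,3)))>0
P=cl[m]; A=np.c_[P[:,:2]-[590,-110],np.ones(len(P))]; print(len(P),"plate plane",np.linalg.lstsq(A,P[:,2],rcond=None)[0].round(3))
E
```

```text
time: 25.52
ee_pos: [591.3, -110.3, 113.4]
orientation: [3.141, 0.0, 1.047]
force: [-4.7, -0.2, 16.0]
opening: 38.1
[ 591.3 -110.3  113.4]
z col 319 [304.3 134.7 135.4 133.3 134.3 133.  131.8 129.7 126.3 123.5 121.  118.8
 114.9]
top face z med 134.16 118 expect 134.4
knob cyl centre [ 591.61 -110.77] 79 off from TCP [ 0.31 -0.45]
pencil_cup 0.81 [ 680. -352.   72.]
ashtray 0.87 [ 340. -127.   15.]
hedgehog 0.74 [676. 369.  32.]
remote 0.69 [363.  58.  15.]
120 plate plane [ 0.0000e+00 -8.0000e-03  1.0601e+02]
```

View pics/c4.png

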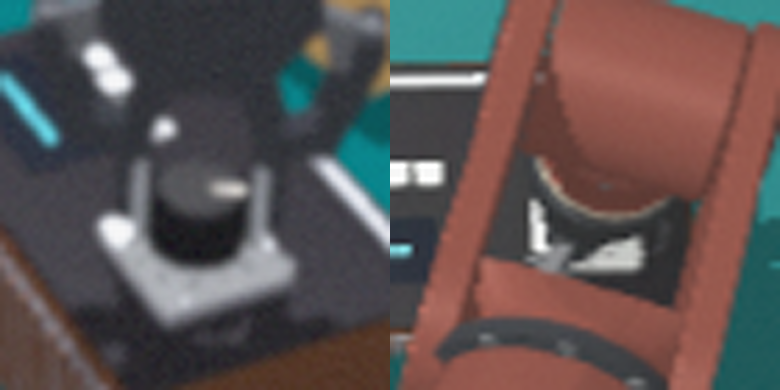

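```bash
python3 -c "
from rig import order
print(order.hand_in())"
```

```text
the job is handed in; nothing more can be done
None
```

The dial plate is seated on the plinth, and the knob is on the D-shaft and held pressed to the bottom. I handed the job in at about 26 s with the gripper still holding the knob. `hand_in` reports no verdict, so the results below come from my own checks.

- **Plate:** I took the larger of the two aluminium plates, leaving the small one and the yellow one. It went over the shaft and bush, touched down with about 3 N, and was let go. At the end it measured flat (tilt under 0.01 rad) with its top at 106.0 mm. The depth camera reads about 1 mm low, so this fits the nominal 107 mm. I checked only by eye that it is square with the plinth.
- **Knob:** I turned it about 70° to match the flat, and it slid on with no more than about 2 N of resistance. Its top read 134.2 mm, about 135 mm after the same correction, which is the height expected when fully home and pressed. No camera can see the flats inside the bore, so that height is the evidence that they match.
- **Press:** The force rose from about 4 to 9 N over the spring travel, then to 16 N with almost no further movement, so the shaft is at the bottom.
- **Other things:** In the side camera the pencil cup, ashtray, hedgehog and remote were all within about 2 mm of where they started.

**Disagreements:** The two cameras differed by 2–3 mm on position, and their estimates of the knob's angle differed by about 5°. I relied on the side camera and on contact forces where they did. An early check of how flat the released plate lay showed a 0.085 rad tilt. Stray points on the shaft caused it, and the cleaned-up fit showed the plate flat.

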